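# Reassemble the lathe's centring lamp: zero, stack the optics, screw the ring home

## Robot

A 7-joint arm with a two-finger parallel gripper is mounted at the origin on the work surface. World frame = base frame: x ahead of the robot, y to its left, z up, the work surface at z = 0. Lengths are in m, angles in degrees, forces in N, time in s.
With the tool pointing down it reaches from about 0.425 to 0.825 m from the base axis. Payload 3.6 kg.
Tool frame: the origin (TCP) lies at the very end of the fingers, on their centre line; the grasp point (between the pads) lies 19 mm behind it; x points along the fingers, y is the direction in which the jaws open and shut, and the axes are right-handed (so a half turn about x gives the same grasp; the last joint's range is limited). The gripper opens to 85 mm and grips with 20 to 120 N. Pads are 22 mm wide; open, the fingers measure 114 mm over their backs; the gripper's body (76 mm by 85 mm) begins 54 mm behind the grasp point. The pads swing forward as they close: fully open they stand 13 mm farther back than shut.
Start: joints at [-76.748, 35.231, -0.722, 81.555, 0.464, 63.22, -2.315], TCP at [0.166, 0.628, 0.231] pointing down, gripper open.
Joint ranges: [-178.69, 178.69], [-17.37, 117.87], [-77.05, 75.6], [15.02, 138.74], [-78.02, 258.01], [0.78, 113.62], [-162.83, 162.83]. Speed limits (degrees/s): [159.86, 159.86, 180, 180, 180, 180, 180].

## Interface

Orientations are given as a 3x3 rotation matrix whose columns are the frame's x, y, z axes.
In Python, from bench import bot gives the robot as it stands. The module is installed in compiled form; this text tells all that it offers.
- The arm moves only by the tool apply_moves, never from a script. Its argument "series" is a list of rows, each an object of numbers: "x", "y", "z": the shift along the world's x, y, z each as a share of 200 mm, from -1 to 1; "ax", "ay", "az": the turn, a rotation vector about the world's x, y, z each as a share of pi/4 rad, from -1 to 1. In form: [{"x": .., "y": .., "z": .., "ax": .., "ay": .., "az": ..}, ...]. A call has 1 to 12 rows; each row is the pose to reach, as a shift and turn from the pose commanded when the call began; what a row does not reach only later rows make up. A row lasts 1/10 s, in which the tool goes at most 50 mm and 8.59 degrees, less where a joint would pass 70% of its speed; a pose out of reach is approached as far as the arm can. A call with a number of a shift or a turn outside -1 to 1 is refused whole. A call with a gripper value outside its range is refused whole. "claw" is the gripper's target within -1 to 1 (shut at 1, half-way at 0, fully open at -1), set as the call begins (left out, the last holds). The fingers move at their own pace and stop on an object; the grip force is fixed at half the most. Time passes only in rows, so rows that repeat a pose let the fingers close. It gives the time, the measured TCP pose, the force and the opening at its end, in the units of the state.
- bot.state(): the state, without advancing time (a new reading comes with each control period).
- bot.read_camera(name): name is "scene" or "top" or "wrist"; returns a dict with "frame" (384x512x3 uint8, red, green, blue), "camera_matrix" (3x3 intrinsics, pixels), "eye" and "attitude" of the camera in the world; the wrist camera has in their place "T_tool_cam" (4x4, takes a point from camera to tool coordinates, whose origin is the TCP and whose axes are the tool frame's). Camera axes: x right, y up, looking along -z (the intrinsics and any distortion apply to the point x, -y, -z); pixel columns grow to the right and rows downward; lengths in m; the calibration is good to about 2 mm. A picture is of the moment at which its call begins: read the wrist's pose just before it. There is no depth.
- bot.close_job(): hands the job in, once; it reports no verdict.
The state is a dict: "t": time; "joints": joint angles; "joint_velocities": joint speeds; "joint_torque": joint torques, N m; "ee_pos": TCP position; "ee_rot": TCP orientation; "contact_force": force on the tool from outside, world axes, zero at the start; "moment": the same for the moment, N m; "opening": finger opening in m.
Only numpy, scipy, OpenCV 4.12 (cv2) and the standard library are available. Lean on these libraries where they do the work, as an engineer would, in place of code of your own. Each camera call takes 0.05 s, during which the arm holds its last target. There are 200 camera calls.

## Task

Put the lathe's centring lamp back together. First turn its focus knob until the white pointer stands at the red zero mark; then drop the lens into the barrel, on the lens every black spacer lying on the bench, and on those the amber filter, all lying flat; last, set the brass retaining ring over the barrel and screw it clockwise fully home, to the end of its thread, so that it clamps the stack. Leave the bowl, the wax tin and the turned spindle where they are.

Things in the scene. Friction and masses are not known exactly. Their poses are not given: they have to be found in the camera images.
- lamp: the lamp head, fixed to the bench: a grey base plate 130 x 250 x 14 mm with an upright aluminium barrel (bore 42 mm, outside 49 mm, rim 62 mm above the bench) and, 125 mm from the barrel's axis along the lamp's -y, the focus knob. Origin: on the bench, on the barrel's axis; z up. Fully home, the ring's lower edge (its origin) is 46 mm above the bench
- entry_dot (a point): one of two yellow dots on the base plate, 52 mm from the barrel's axis on the lamp's +x side (the other on -x): they mark the gaps between the barrel's two equal dark outside threads (56 mm over all), where the ring's lugs go down. Each thread starts 38 deg clockwise (from above) of a dot, falls 6 mm over 75 deg clockwise, then runs level for 27 deg to a stop
- barrel_mouth (a point): centre of the barrel's open mouth, at rim height (62 mm above the bench); axes as the lamp's. Inside is a flat sprung seat, 27.5 mm below the rim when free; it carries the stack and the ring without sinking (3 N preload, then 0.2 N per mm, up to 16 mm down)
- focus (a joint): angle of the focus knob (rad), positive anticlockwise seen from above; 0 = white pointer at the red zero mark, on the lamp's -x side of the knob. Range -2.6 to 2.6; starts 0.5 to 1.6, so it must turn clockwise; it stays where it is left (light friction)
- focus_grip (a point): on the knob's axis, 42 mm above the bench, middle of the knob's upright black grip bar: 46 mm long, 13 mm wide, top 12 mm above this point, over a disc of diameter 48 mm whose top is 18 mm below this point. Turns with the knob: its x axis runs along the bar, the white pointer is at its -x end
- lens: the lens: a glass disc in a bare aluminium rim, 38 mm diameter, 8 mm thick, either side may be up. Origin: its centre, z along its axis
- spacer1: a black spacer ring, 38 mm outside, 26 mm inside, 5 mm thick, either side may be up. Origin: its centre, z along its axis. One to three of the three are there; an absent one is None
- spacer2: a black spacer ring, 38 mm outside, 26 mm inside, 5 mm thick, either side may be up. Origin: its centre, z along its axis. One to three of the three are there; an absent one is None
- spacer3: a black spacer ring, 38 mm outside, 26 mm inside, 5 mm thick, either side may be up. Origin: its centre, z along its axis. One to three of the three are there; an absent one is None
- filter: the filter: amber glass in a dark steel rim, 38 mm diameter, 6 mm thick, either side may be up. Origin: its centre, z along its axis
- ring: the brass retaining ring, right way up: a cap 64 mm wide, 21 mm high, with a 26 mm hole. Its 2.5 mm skirt (inside 59 mm) goes outside the barrel; an inner nose (35 mm wide, ending 4.5 mm above the lower edge) enters the bore and presses on the stack. Origin: centre of its lower edge, z up. Set on, it rests on the stack with its lower edge 49 to 59 mm above the bench, by the number of spacers
- lug_dot (a point): one of two red dots on the ring's top, 26.5 mm from its axis on its +x side (the other on -x), each above a lug (11 mm wide, 5 mm high) inside the skirt's lower edge. Set on with red dots over yellow (+-25 deg), press the lower edge below 52 mm so that the lugs pass under the threads, and turn clockwise, about 130 deg from dots in line, to the stops; the threads hold the ring down on the way
- bowl: a small turned wooden bowl, 110 mm wide, 50 mm high; leave it alone. Origin: centre of its underside
- wax: a wax tin, 64 mm diameter, 45 mm high; leave it alone. Origin: centre of its underside
- spindle: a turned dark wood spindle, 60 mm diameter, 75 mm high; leave it alone. Origin: centre of its underside

How it is judged (in metres and radians):
On the way, in this order (a step that is already met when the one before it is completed fails the run):
1. the focus knob is turned to zero and let go (value of joint focus between -0.1 and 0.1 rad and contact force between the fingers and focus below 0.2 N), for 0.2 s.
2. the lens lies flat on the seat in the barrel, let go (horizontal distance between lens and barrel_mouth below 0.005 m and z of lens in the frame of barrel_mouth between -0.0255 and -0.0215 m and (angle between lens's own z axis and vertical below 0.12 rad or angle between lens's own z axis and vertical above 3.02 rad) and contact force between the fingers and lens below 0.2 N), for 0.2 s.
3. all spacers lie flat on the lens in the barrel, let go (horizontal distance between each of spacer1, spacer2, spacer3 and barrel_mouth below 0.005 m and z of spacer1 in the frame of barrel_mouth between -0.019 and -0.005 m and (angle between spacer1's own z axis and vertical below 0.12 rad or angle between spacer1's own z axis and vertical above 3.02 rad) and contact force between the fingers and spacer1 below 0.2 N and z of spacer2 in the frame of barrel_mouth between -0.019 and -0.005 m and (angle between spacer2's own z axis and vertical below 0.12 rad or angle between spacer2's own z axis and vertical above 3.02 rad) and contact force between the fingers and spacer2 below 0.2 N and z of spacer3 in the frame of barrel_mouth between -0.019 and -0.005 m and (angle between spacer3's own z axis and vertical below 0.12 rad or angle between spacer3's own z axis and vertical above 3.02 rad) and contact force between the fingers and spacer3 below 0.2 N), for 0.2 s.
4. the filter lies flat on the spacers in the barrel, let go (horizontal distance between filter and barrel_mouth below 0.005 m and z of filter in the frame of barrel_mouth between -0.0135 and 0.001 m and (angle between filter's own z axis and vertical below 0.12 rad or angle between filter's own z axis and vertical above 3.02 rad) and contact force between the fingers and filter below 0.2 N), for 0.2 s.
5. the ring is screwed home and let go (horizontal distance between ring and barrel_mouth below 0.004 m and z of ring in the frame of barrel_mouth below -0.015 m and angle between ring's own z axis and vertical below 0.06 rad and contact force between the fingers and ring below 0.2 N), for 0.2 s.
At the end, for the whole second after the job is handed in: the focus knob reads zero within 0.1 rad; lens, all spacers present and filter lie flat in the barrel in that order, within 5 mm of its axis; the ring is level and within 1 mm of fully home, held by its thread, let go and at rest (all of step 5 and value of joint focus between -0.1 and 0.1 rad and horizontal distance between each of lens, spacer1, spacer2, spacer3, filter and barrel_mouth below 0.005 m and z of lens in the frame of barrel_mouth between -0.04 and -0.0245 m and (angle between lens's own z axis and vertical below 0.12 rad or angle between lens's own z axis and vertical above 3.02 rad) and contact force between the fingers and lens below 0.2 N and z of spacer1 in the frame of barrel_mouth between -0.034 and -0.018 m and (angle between spacer1's own z axis and vertical below 0.12 rad or angle between spacer1's own z axis and vertical above 3.02 rad) and contact force between the fingers and spacer1 below 0.2 N and z of spacer2 in the frame of barrel_mouth between -0.034 and -0.018 m and (angle between spacer2's own z axis and vertical below 0.12 rad or angle between spacer2's own z axis and vertical above 3.02 rad) and contact force between the fingers and spacer2 below 0.2 N and z of spacer3 in the frame of barrel_mouth between -0.034 and -0.018 m and (angle between spacer3's own z axis and vertical below 0.12 rad or angle between spacer3's own z axis and vertical above 3.02 rad) and contact force between the fingers and spacer3 below 0.2 N and z of filter in the frame of barrel_mouth between -0.017 and -0.0125 m and (angle between filter's own z axis and vertical below 0.12 rad or angle between filter's own z axis and vertical above 3.02 rad) and contact force between the fingers and filter below 0.2 N and linear speed of ring below 0.02 m/s); the robot touches nothing.
It fails at once if the bowl, the wax tin or the spindle is moved more than 3 cm or tipped (distance of any of bowl, wax, spindle from where it was at the start of the episode above 0.03 m or angle between any of bowl, wax, spindle's own z axis and vertical above 0.5 rad).
Of spacer1, spacer2, spacer3 only 1 to 3 are there at a start; the rules pass over those that are not, and their reading is None.
At some moment in a run one of lens, spacer1, spacer2, spacer3, filter, ring may be knocked a few centimetres aside while the robot is not near it.
It also fails if it takes over 210 s, if anything falls off the work surface, if the arm or the gripper's body presses on something with over 40 N, if the wrist force passes 120 N, or if a joint passes its speed limit or range.

## Working session

There is one attempt and no reset: what is moved stays moved. The work goes in short steps, Python scripts to look and compute and a tool call to move; the robot and the scene stay as the last step left them, time stands still between calls to the robot, and variables do not carry over. Pictures are saved under pics/ and viewed, about 12 in all and at most 16, crops included, and the job is handed in when it is done.

Besides the shell and the picture viewer there is one more tool, called after "Call:" in YAML: its name, and indented under it one key for each argument. apply_moves: Moves the arm, as the interface text tells. Its arguments: {"type":"object","properties":{"series":{"type":"array","items":{"type":"object","properties":{"x":{"type":"number","minimum":-1,"maximum":1},"y":{"type":"number","minimum":-1,"maximum":1},"z":{"type":"number","minimum":-1,"maximum":1},"ax":{"type":"number","minimum":-1,"maximum":1},"ay":{"type":"number","minimum":-1,"maximum":1},"az":{"type":"number","minimum":-1,"maximum":1}}}},"claw":{"type":"number"}},"required":["series"]}

```bash
mkdir -p pics; cat > h.py <<'E'
import numpy as np, cv2
from bench import bot
def px2w(c,uv,z,pose=None):
    """pixel -> world at height z. c: camera dict; pose=(pos,rot) for wrist"""
    K=np.array(c["camera_matrix"]); uv=np.atleast_2d(uv).astype(float)
    d=np.linalg.solve(K,np.c_[uv,np.ones(len(uv))].T); d=d*np.array([[1],[-1],[-1]])
    R,o=campose(c,pose); d=R@d
    return (o[:,None]+d*((z-o[2])/d[2])).T
def campose(c,pose=None):
    if pose is None: return np.array(c["attitude"]),np.array(c["eye"])
    T=np.array(c["T_tool_cam"]); p,R=pose
    return R@T[:3,:3], R@T[:3,3]+p
def w2px(c,P,pose=None):
    R,o=campose(c,pose); q=(np.atleast_2d(P)-o)@R; q=q*np.array([1,-1,-1])
    q=q@np.array(c["camera_matrix"]).T; return q[:,:2]/q[:,2:]
def snap(name,fn,crop=None,f=1.5):
    s=bot.state(); pose=(np.array(s["ee_pos"]),np.array(s["ee_rot"]))
    c=bot.read_camera(name); im=np.array(c["frame"])[:,:,::-1]
    np.save("last_"+name+".npy",{"c":c,"pose":pose if name=="wrist" else None},allow_pickle=True)
    if crop: u0,v0,u1,v1=crop; im=im[v0:v1,u0:u1]
    cv2.imwrite("pics/"+fn,cv2.resize(np.ascontiguousarray(im),None,fx=f,fy=f,interpolation=cv2.INTER_CUBIC))
    return c,pose
def load(name):
    d=np.load("last_"+name+".npy",allow_pickle=True).item(); return d["c"],d["pose"]
E
python3 - <<'E'
from h import *
np.set_printoptions(precision=4,suppress=True)
print(bot.state())
for n in("top","scene"):
    c,p=snap(n,n+"1.png"); print(n,c["camera_matrix"],c["eye"],c["attitude"],[k for k in c])
c,p=snap("wrist","wrist1.png");print(c["camera_matrix"],c["T_tool_cam"],[k for k in c])
E
```

```text
{'t': 0.0, 'joints': array([-76.7449,  35.2906,  -0.7219,  81.6417,   0.4644,  63.2197,
        -2.3158]), 'joint_velocities': array([ 0.0435, -0.0037, -0.0038,  0.0811,  0.0583, -0.0612,  0.0102]), 'joint_torque': array([  0.0005, -46.922 ,   0.2594, -17.1026,   0.01  ,   0.01  ,
        -0.    ]), 'ee_pos': array([0.1656, 0.6278, 0.2301]), 'ee_rot': array([[-0.0006,  0.255 ,  0.967 ],
       [-0.0025,  0.9669, -0.255 ],
       [-1.    , -0.0026,  0.0001]]), 'contact_force': array([-0.0834,  0.6134,  0.0808]), 'moment': array([-0.0034,  0.0315, -0.0208]), 'opening': 0.08541812068165902}
top [[421.2895   0.     256.1021]
 [  0.     421.2895 186.8225]
 [  0.       0.       1.    ]] [0.5    0.0305 1.0762] [[ 0.0208  0.9918 -0.126 ]
 [-0.9998  0.0211  0.0015]
 [ 0.0042  0.126   0.992 ]] ['frame', 'camera_matrix', 'eye', 'attitude']
scene [[402.2601   0.     247.0343]
 [  0.     402.2601 188.3188]
 [  0.       0.       1.    ]] [1.1536 0.5315 0.5375] [[-0.6925 -0.3866  0.609 ]
 [ 0.7212 -0.39    0.5725]
 [ 0.0162  0.8357  0.5489]] ['frame', 'camera_matrix', 'eye', 'attitude']
[[273.9194   0.     255.5077]
 [  0.     273.9194 188.5741]
 [  0.       0.       1.    ]] [[ 0.0011  0.2664 -0.9639 -0.1427]
 [ 1.      0.0003  0.0013 -0.0007]
 [ 0.0007 -0.9639 -0.2664 -0.0663]
 [ 0.      0.      0.      1.    ]] ['frame', 'camera_matrix', 'T_tool_cam']
```

View pics/top1.png

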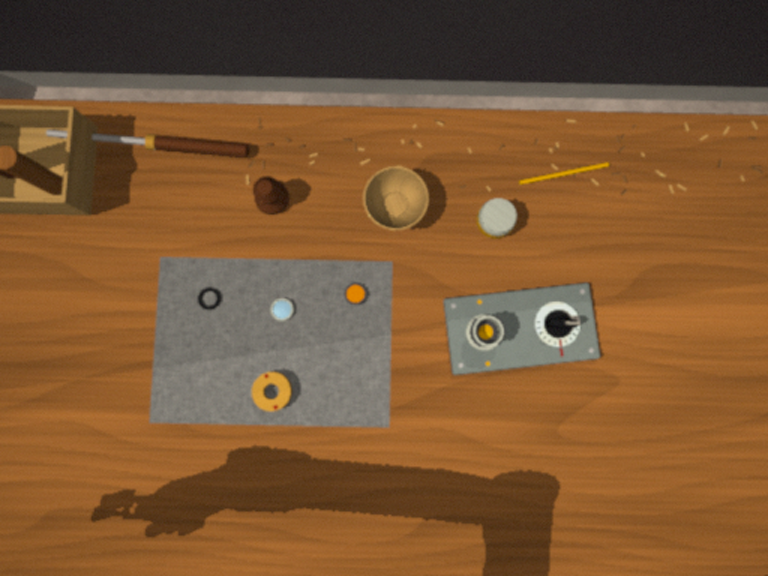

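View pics/scene1.png

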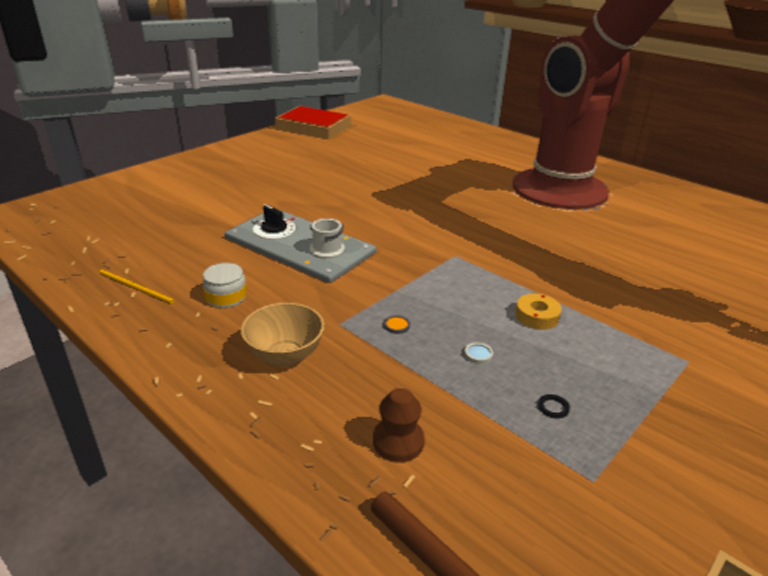

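The top view shows one spacer (209,298), the lens (282,309), the filter (356,294), the ring (271,391), the barrel (485,332), the knob (558,323), and yellow dots at (479,301) and (487,363). The image is scaled by 1.5. I see only one spacer so far.

```bash
python3 - <<'E'
from h import *
np.set_printoptions(precision=4,suppress=True)
c,_=load("top")
def P(u,v,z): return px2w(c,[u/1.5,v/1.5],z)[0]
for n,u,v,z in [("spacer",209,298,.005),("lens",282,309,.008),("filter",356,294,.006),("ring",271,391,.021),("barrel",485.5,332,.062),("dot+",479,301.5,.014),("dot-",487.5,363.5,.014),("zero",561.5,350,.014),("knob",557,324,.024),("r1",267,376,.021),("r2",275.5,406,.021),("bowl",397,198,.05),("wax",498,217,.045),("spin",271,200,.03)]:
    print(n,P(u,v,z))
im=cv2.imread("pics/top1.png")
a=cv2.resize(im[275:385,435:610],None,fx=4,fy=4,interpolation=cv2.INTER_CUBIC)
b=cv2.resize(im[275:425,190:390],None,fx=3.5,fy=3.5,interpolation=cv2.INTER_CUBIC)[:,:700]
a=a[:,:700]; cv2.imwrite("pics/crop1.png",a)
E
```

```text
spacer [0.5993 0.326  0.005 ]
lens [0.5829 0.2007 0.008 ]
filter [0.6113 0.0762 0.006 ]
ring [0.4464 0.2112 0.021 ]
barrel [ 0.5487 -0.1352  0.062 ]
dot+ [ 0.6022 -0.132   0.014 ]
dot- [ 0.4987 -0.1464  0.014 ]
zero [ 0.5236 -0.2702  0.014 ]
knob [ 0.5663 -0.2605  0.024 ]
r1 [0.4707 0.2188 0.021 ]
r2 [0.4223 0.2028 0.021 ]
bowl [0.7688 0.0104 0.05  ]
wax [ 0.7413 -0.1587  0.045 ]
spin [0.7659 0.2235 0.03  ]
```

View pics/crop1.png

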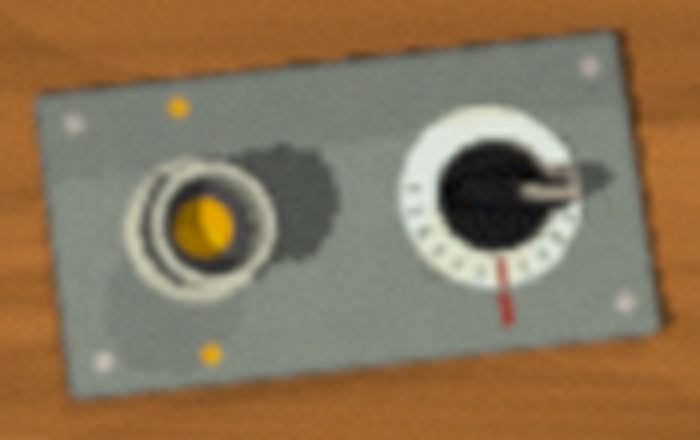

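Call:
apply_moves:
  series:
    - {"x": 0.25, "y": -0.2, "az": -0.2}
    - {"x": 0.5, "y": -0.45, "az": -0.4}
    - {"x": 0.75, "y": -0.7, "az": -0.6}
    - {"x": 1, "y": -1, "az": -0.8}
    - {"x": 1, "y": -1, "az": -0.8}
    - {"x": 1, "y": -1, "az": -0.8}
    - {"x": 1, "y": -1, "az": -0.8}
    - {"x": 1, "y": -1, "az": -0.8}

```text
invalid input
```

Call:
apply_moves:
  series:
    - {"x": 0.2, "y": -0.25, "az": -0.2}
    - {"x": 0.4, "y": -0.5, "az": -0.4}
    - {"x": 0.6, "y": -0.75, "az": -0.6}
    - {"x": 0.8, "y": -1, "az": -0.8}
    - {"x": 0.8, "y": -1, "az": -0.8}
    - {"x": 0.8, "y": -1, "az": -0.8}
    - {"x": 0.8, "y": -1, "az": -0.8}

```text
invalid input
```

Call:
apply_moves:
  series:
    - {"y": -0.25}
    - {"y": -0.5}
    - {"y": -0.75}
    - {"y": -1}
    - {"y": -1}
    - {"y": -1}

```text
invalid input
```

Call:
apply_moves:
  series:
    - {"x": 0.05, "y": -0.2, "z": -0.1}
    - {"x": 0.1, "y": -0.4, "z": -0.2}
    - {"x": 0.15, "y": -0.65, "z": -0.3}
    - {"x": 0.17, "y": -0.85, "z": -0.35}
    - {"x": 0.17, "y": -0.85, "z": -0.35}
    - {"x": 0.17, "y": -0.85, "z": -0.35}
    - {"x": 0.17, "y": -0.85, "z": -0.35}

```text
invalid input
```

```bash
python3 - <<'E'
from h import *
np.set_printoptions(precision=4,suppress=True)
c,p=snap("wrist","w2.png"); s=bot.state(); print(s["t"],s["ee_pos"],s["ee_rot"],s["joints"],s["contact_force"])
print(w2px(c,[[.5505,-.1392,.062],[.5677,-.263,.054]],p)*1.5)
E
```

```text
0.2 [0.1656 0.6281 0.2306] [[-0.0004  0.2548  0.967 ]
 [-0.0016  0.967  -0.2548]
 [-1.     -0.0016  0.    ]] [-76.7491  35.2691  -0.7236  81.606    0.4664  63.2219  -2.3153] [-0.6629 -0.656   0.1992]
[[-176.8944  743.7293]
 [-249.3681  761.1175]]
```

View pics/w2.png

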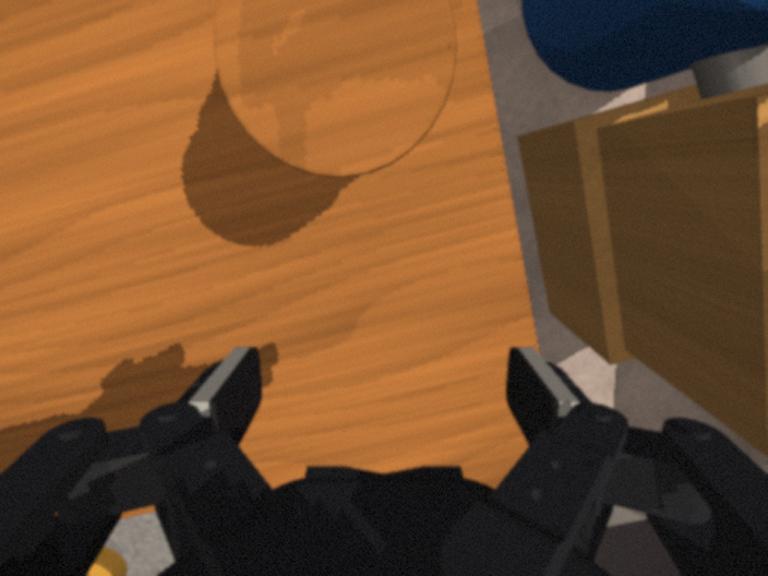

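The rows probably need all six keys. The wrist view also shows a round, transparent outline at about (335,90), which I'll locate.

```bash
python3 - <<'E'
from h import *
c,p=load("wrist"); t,_=load("top")
for uv in [(335,175),(455,60),(215,60),(190,180)]:
    w=px2w(c,np.array(uv)/1.5,0,p)[0]; print(uv,w, w2px(t,w)*1.5)
E
```

```text
(335, 175) [0.09485965 0.60109206 0.        ] [[ 21.20364882 607.06267111]]
(455, 60) [0.03263968 0.72214225 0.        ] [[-58.38826284 646.76026191]]
(215, 60) [-0.01776359  0.53197605  0.        ] [[ 58.21880188 683.05066662]]
(190, 180) [0.06625922 0.47613723 0.        ] [[ 97.59230226 627.51934275]]
```

Call:
apply_moves:
  series:
    - {"x": 0.25, "y": -0.2, "z": 0, "ax": 0, "ay": 0, "az": -0.2}
    - {"x": 0.5, "y": -0.45, "z": 0, "ax": 0, "ay": 0, "az": -0.4}
    - {"x": 0.75, "y": -0.7, "z": 0, "ax": 0, "ay": 0, "az": -0.6}
    - {"x": 1, "y": -1, "z": 0, "ax": 0, "ay": 0, "az": -0.8}
    - {"x": 1, "y": -1, "z": 0, "ax": 0, "ay": 0, "az": -0.8}
    - {"x": 1, "y": -1, "z": 0, "ax": 0, "ay": 0, "az": -0.8}
    - {"x": 1, "y": -1, "z": 0, "ax": 0, "ay": 0, "az": -0.8}

```text
t: 0.9
ee_pos: [0.3712, 0.4224, 0.2316]
ee_rot: [[0.003, 0.782, 0.623], [-0.004, 0.623, -0.782], [-1.0, 0.0, 0.005]]
contact_force: [0.4, -0.6, -0.2]
opening: 0.0854
```

Call:
apply_moves:
  series:
    - {"x": 0.2, "y": -0.25, "z": 0, "ax": 0, "ay": 0, "az": -0.2}
    - {"x": 0.4, "y": -0.5, "z": 0, "ax": 0, "ay": 0, "az": -0.4}
    - {"x": 0.6, "y": -0.75, "z": 0, "ax": 0, "ay": 0, "az": -0.6}
    - {"x": 0.8, "y": -1, "z": 0, "ax": 0, "ay": 0, "az": -0.8}
    - {"x": 0.8, "y": -1, "z": 0, "ax": 0, "ay": 0, "az": -0.8}
    - {"x": 0.8, "y": -1, "z": 0, "ax": 0, "ay": 0, "az": -0.8}

```text
t: 1.5
ee_pos: [0.5299, 0.2207, 0.2317]
ee_rot: [[0.004, 0.999, 0.044], [-0.005, 0.044, -0.999], [-1.0, 0.004, 0.005]]
contact_force: [-0.8, -1.0, -0.8]
opening: 0.0851
```

Call:
apply_moves:
  series:
    - {"x": 0, "y": -0.25, "z": 0, "ax": 0, "ay": 0, "az": 0}
    - {"x": 0, "y": -0.5, "z": 0, "ax": 0, "ay": 0, "az": 0}
    - {"x": 0, "y": -0.75, "z": 0, "ax": 0, "ay": 0, "az": 0}
    - {"x": 0, "y": -1, "z": 0, "ax": 0, "ay": 0, "az": 0}
    - {"x": 0, "y": -1, "z": 0, "ax": 0, "ay": 0, "az": 0}

```text
t: 2.0
ee_pos: [0.5252, 0.0194, 0.232]
ee_rot: [[0.001, 0.999, 0.043], [-0.005, 0.043, -0.999], [-1.0, 0.001, 0.005]]
contact_force: [0.5, -0.3, 0.4]
opening: 0.0853
```

Call:
apply_moves:
  series:
    - {"x": 0.05, "y": -0.2, "z": -0.1, "ax": 0, "ay": 0, "az": 0}
    - {"x": 0.1, "y": -0.4, "z": -0.2, "ax": 0, "ay": 0, "az": 0}
    - {"x": 0.15, "y": -0.65, "z": -0.3, "ax": 0, "ay": 0, "az": 0}
    - {"x": 0.17, "y": -0.85, "z": -0.35, "ax": 0, "ay": 0, "az": 0}
    - {"x": 0.17, "y": -0.85, "z": -0.35, "ax": 0, "ay": 0, "az": 0}
    - {"x": 0.17, "y": -0.85, "z": -0.35, "ax": 0, "ay": 0, "az": 0}
    - {"x": 0.17, "y": -0.85, "z": -0.35, "ax": 0, "ay": 0, "az": 0}

```text
t: 2.7
ee_pos: [0.5602, -0.1389, 0.1613]
ee_rot: [[0.0, 0.998, 0.06], [0.002, 0.06, -0.998], [-1.0, 0.0, -0.002]]
contact_force: [-0.2, 1.3, -0.2]
opening: 0.0855
```

```bash
python3 - <<'E'
from h import *
np.set_printoptions(precision=4,suppress=True)
c,p=snap("wrist","w3.png"); s=bot.state(); print(s["t"],s["ee_pos"],s["ee_rot"],s["joints"],s["contact_force"])
print(w2px(c,[[.5505,-.1392,.062],[.5677,-.263,.054]],p)*1.5)
E
```

```text
2.75 [ 0.5603 -0.1386  0.1614] [[ 0.0004  0.9982  0.0602]
 [ 0.0019  0.0602 -0.9982]
 [-1.      0.0005 -0.0018]] [ -0.4843  34.2394  19.5022  99.3585 -14.5817  48.8971  28.9947] [ 0.1111 -0.0196  0.3653]
[[366.0798 281.6493]
 [382.4112 448.013 ]]
```

View pics/w3.png

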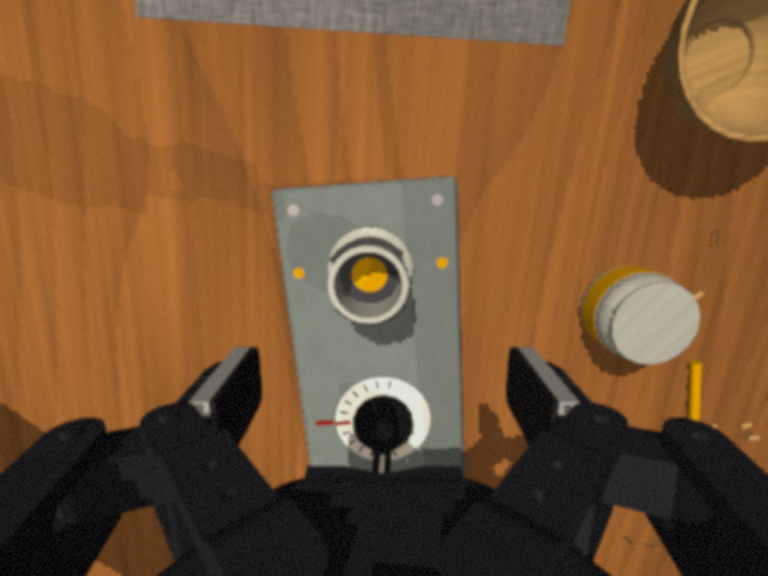

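```bash
python3 - <<'E'
from h import *
np.set_printoptions(precision=4,suppress=True)
c,p=load("wrist")
W=lambda u,v,z: px2w(c,[u/1.5,v/1.5],z,p)[0]
for n,u,v,z in [("rim",369,284,.062),("d-",299,273,.014),("d+",442,263,.014),("disc",383,419,.018),("bar",383,423,.052),("ptr",381,462,.045),("ptr",381,462,.054),("z0",317,423,.014),("z1",352,423,.014)]: print(n,W(u,v,z))
E
```

```text
rim [ 0.5524 -0.1406  0.062 ]
d- [ 0.5001 -0.1487  0.014 ]
d+ [ 0.6033 -0.1352  0.014 ]
disc [ 0.5681 -0.2635  0.018 ]
bar [ 0.567 -0.244  0.052]
ptr [ 0.5677 -0.282   0.045 ]
ptr [ 0.5674 -0.2747  0.054 ]
z0 [ 0.5152 -0.273   0.014 ]
z1 [ 0.5435 -0.2713  0.014 ]
```

Call:
apply_moves:
  series:
    - {"x": 0.04, "y": -0.2, "z": 0, "ax": 0, "ay": 0, "az": -0.13}
    - {"x": 0.04, "y": -0.4, "z": 0, "ax": 0, "ay": 0, "az": -0.13}
    - {"x": 0.04, "y": -0.63, "z": -0.05, "ax": 0, "ay": 0, "az": -0.13}
    - {"x": 0.04, "y": -0.63, "z": -0.2, "ax": 0, "ay": 0, "az": -0.13}
    - {"x": 0.04, "y": -0.63, "z": -0.35, "ax": 0, "ay": 0, "az": -0.13}
    - {"x": 0.04, "y": -0.63, "z": -0.5, "ax": 0, "ay": 0, "az": -0.13}
    - {"x": 0.04, "y": -0.63, "z": -0.655, "ax": 0, "ay": 0, "az": -0.13}
    - {"x": 0.04, "y": -0.63, "z": -0.655, "ax": 0, "ay": 0, "az": -0.13}
    - {"x": 0.04, "y": -0.63, "z": -0.655, "ax": 0, "ay": 0, "az": -0.13}

```text
t: 3.65
ee_pos: [0.5686, -0.266, 0.0308]
ee_rot: [[0.0, 0.999, -0.043], [0.001, -0.043, -0.999], [-1.0, 0.0, -0.001]]
contact_force: [0.6, -1.1, 1.9]
opening: 0.0851
```

Call:
apply_moves:
  series:
    - {"x": 0, "y": 0, "z": 0, "ax": 0, "ay": 0, "az": 0}
    - {"x": 0, "y": 0, "z": 0, "ax": 0, "ay": 0, "az": 0}
    - {"x": 0, "y": 0, "z": 0, "ax": 0, "ay": 0, "az": 0}
    - {"x": 0, "y": 0, "z": 0, "ax": 0, "ay": 0, "az": 0}
    - {"x": 0, "y": 0, "z": 0, "ax": 0, "ay": 0, "az": 0}
    - {"x": 0, "y": 0, "z": 0, "ax": 0, "ay": 0, "az": 0}
    - {"x": 0, "y": 0, "z": 0, "ax": 0, "ay": 0, "az": 0}
    - {"x": 0, "y": 0, "z": 0, "ax": 0, "ay": 0, "az": 0}
    - {"x": 0, "y": 0, "z": 0, "ax": 0, "ay": 0, "az": 0}
    - {"x": 0, "y": 0, "z": 0, "ax": 0, "ay": 0, "az": 0}
  claw: 1

```text
t: 4.65
ee_pos: [0.567, -0.2675, 0.031]
ee_rot: [[-0.001, 0.999, -0.046], [0.001, -0.046, -0.999], [-1.0, -0.001, -0.001]]
contact_force: [-2.1, 0.4, 6.1]
opening: 0.0119
```

```bash
python3 - <<'E'
from h import *
np.set_printoptions(precision=4,suppress=True)
s=bot.state(); print(s["t"],s["ee_pos"],s["ee_rot"],s["joints"],s["contact_force"],s["moment"],s["opening"])
E
```

```text
4.65 [ 0.567  -0.2675  0.031 ] [[-0.0012  0.9989 -0.0461]
 [ 0.0008 -0.0461 -0.9989]
 [-1.     -0.0012 -0.0007]] [ 13.5062  47.8733  16.7063  96.1743 -19.8356  38.9683  37.931 ] [-2.095   0.3647  6.1058] [0.2638 0.5597 0.0074] 0.011906096096795589
```

Call:
apply_moves:
  series:
    - {"x": 0, "y": 0, "z": 0, "ax": 0, "ay": 0, "az": -0.1}
    - {"x": 0, "y": 0, "z": 0, "ax": 0, "ay": 0, "az": -0.22}
    - {"x": 0, "y": 0, "z": 0, "ax": 0, "ay": 0, "az": -0.34}
    - {"x": 0, "y": 0, "z": 0, "ax": 0, "ay": 0, "az": -0.46}
    - {"x": 0, "y": 0, "z": 0, "ax": 0, "ay": 0, "az": -0.58}
    - {"x": 0, "y": 0, "z": 0, "ax": 0, "ay": 0, "az": -0.7}
    - {"x": 0, "y": 0, "z": 0, "ax": 0, "ay": 0, "az": -0.82}
    - {"x": 0, "y": 0, "z": 0, "ax": 0, "ay": 0, "az": -0.92}
    - {"x": 0, "y": 0, "z": 0, "ax": 0, "ay": 0, "az": -1}
    - {"x": 0, "y": 0, "z": 0, "ax": 0, "ay": 0, "az": -1}

```text
t: 5.65
ee_pos: [0.5646, -0.2664, 0.0309]
ee_rot: [[-0.006, 0.673, -0.74], [0.004, -0.74, -0.673], [-1.0, -0.007, 0.002]]
contact_force: [-7.1, 2.4, 9.9]
opening: 0.0117
```

Call:
apply_moves:
  series:
    - {"x": 0, "y": 0, "z": 0, "ax": 0, "ay": 0, "az": -0.1}
    - {"x": 0, "y": 0, "z": 0, "ax": 0, "ay": 0, "az": -0.22}
    - {"x": 0, "y": 0, "z": 0, "ax": 0, "ay": 0, "az": -0.34}
    - {"x": 0, "y": 0, "z": 0, "ax": 0, "ay": 0, "az": -0.46}
    - {"x": 0, "y": 0, "z": 0, "ax": 0, "ay": 0, "az": -0.58}
    - {"x": 0, "y": 0, "z": 0, "ax": 0, "ay": 0, "az": -0.7}
    - {"x": 0, "y": 0, "z": 0, "ax": 0, "ay": 0, "az": -0.775}
    - {"x": 0, "y": 0, "z": 0, "ax": 0, "ay": 0, "az": -0.775}
    - {"x": 0, "y": 0, "z": 0, "ax": 0, "ay": 0, "az": -0.775}

```text
t: 6.55
ee_pos: [0.5637, -0.2646, 0.0309]
ee_rot: [[-0.008, 0.131, -0.991], [0.008, -0.991, -0.131], [-1.0, -0.009, 0.006]]
contact_force: [-9.4, 7.2, 13.4]
opening: 0.0116
```

```bash
python3 - <<'E'
from h import *
np.set_printoptions(precision=4,suppress=True)
s=bot.state(); print(s["t"],s["ee_pos"],s["ee_rot"],s["joints"],s["contact_force"],s["moment"],s["opening"])
R=s["ee_rot"]; print(np.degrees(np.arctan2(R[1,1],R[0,1])))
E
```

```text
6.55 [ 0.5637 -0.2646  0.0309] [[-0.0075  0.1305 -0.9914]
 [ 0.008  -0.9914 -0.1306]
 [-0.9999 -0.0089  0.0064]] [  2.0796  52.4681  37.8079  96.8199 -42.304   46.6305 -22.7837] [-9.3909  7.1742 13.3749] [1.2187 1.7411 0.0105] 0.011567463991798924
-82.49934022287113
```

Call:
apply_moves:
  series:
    - {"x": 0, "y": 0, "z": 0, "ax": 0, "ay": 0, "az": 0}
    - {"x": 0, "y": 0, "z": 0, "ax": 0, "ay": 0, "az": 0}
    - {"x": 0, "y": 0, "z": 0, "ax": 0, "ay": 0, "az": 0}
    - {"x": 0, "y": 0, "z": 0, "ax": 0, "ay": 0, "az": 0}
    - {"x": 0, "y": 0, "z": 0, "ax": 0, "ay": 0, "az": 0}
    - {"x": 0, "y": 0, "z": 0, "ax": 0, "ay": 0, "az": 0}
    - {"x": 0, "y": 0, "z": 0, "ax": 0, "ay": 0, "az": 0}
  claw: -1

```text
t: 7.25
ee_pos: [0.5677, -0.2676, 0.0302]
ee_rot: [[0.0, 0.131, -0.991], [-0.0, -0.991, -0.131], [-1.0, 0.0, -0.0]]
contact_force: [0.0, 1.1, 0.2]
opening: 0.0852
```

Call:
apply_moves:
  series:
    - {"x": 0, "y": 0, "z": 0.15, "ax": 0, "ay": 0, "az": 0}
    - {"x": 0, "y": 0, "z": 0.3, "ax": 0, "ay": 0, "az": 0}
    - {"x": -0.2, "y": 0.1, "z": 0.5, "ax": 0, "ay": 0, "az": 0}
    - {"x": -0.4, "y": 0.3, "z": 0.7, "ax": 0, "ay": 0, "az": 0}
    - {"x": -0.4, "y": 0.4, "z": 0.7, "ax": 0, "ay": 0, "az": 0}
    - {"x": -0.4, "y": 0.4, "z": 0.7, "ax": 0, "ay": 0, "az": 0}
    - {"x": -0.4, "y": 0.4, "z": 0.7, "ax": 0, "ay": 0, "az": 0}
    - {"x": -0.4, "y": 0.4, "z": 0.7, "ax": 0, "ay": 0, "az": 0}

```text
t: 8.05
ee_pos: [0.4881, -0.1883, 0.1701]
ee_rot: [[0.0, 0.13, -0.991], [-0.001, -0.991, -0.13], [-1.0, 0.001, -0.0]]
contact_force: [1.0, -0.4, 1.0]
opening: 0.0854
```

```bash
python3 - <<'E'
from h import *
np.set_printoptions(precision=4,suppress=True)
c,p=snap("wrist","w4.png"); s=bot.state(); print(s["t"],s["ee_pos"],s["ee_rot"],s["joints"],s["contact_force"])
print(w2px(c,[[.5517,-.141,.062],[.5685,-.2652,.054]],p)*1.5)
E
```

```text
8.1 [ 0.4879 -0.1886  0.1699] [[-0.0003  0.1297 -0.9916]
 [-0.0011 -0.9916 -0.1297]
 [-1.      0.0011  0.0005]] [-11.2785  35.481   47.5639 107.8748 -33.1257  51.4474 -30.0148] [ 0.0689  0.3236 -0.0705]
[[315.1232 167.3359]
 [523.8884 166.4303]]
```

View pics/w4.png

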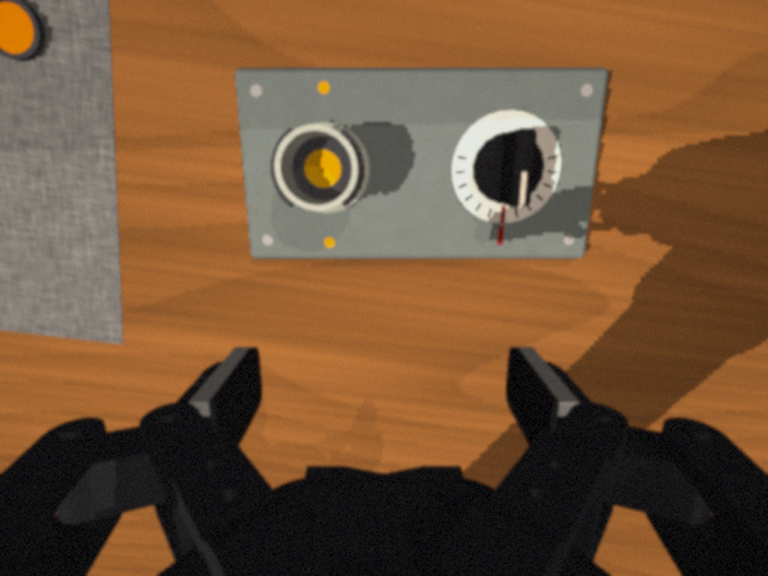

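```bash
python3 - <<'E'
from h import *
np.set_printoptions(precision=4,suppress=True)
c,p=load("wrist")
W=lambda u,v,z: px2w(c,[u/1.5,v/1.5],z,p)[0]
h=lambda a,b: np.degrees(np.arctan2(*(b-a)[1::-1]))
print("ptr",W(524,171,.054),W(522,208,.054),h(W(524,171,.054),W(522,208,.054)))
print("mark",W(503,207,.014),W(500,244,.014),h(W(503,207,.014),W(500,244,.014)))
d=W(324,88,.014),W(330,242,.014); print("dots",d,(d[0]+d[1])/2,h(d[1],d[0]))
print("rim",W(319,168,.062),"plate low edge",h(W(254,257,.014),W(582,257,.014)), h(W(237,70,.014),W(607,70,.014)))
im=np.array(c["frame"])[:,:,::-1][60:180,160:400]; cv2.imwrite("pics/w4c.png",cv2.resize(im,None,fx=3.3,fy=3.3,interpolation=cv2.INTER_CUBIC))
E
```

```text
ptr [ 0.5659 -0.2659  0.054 ] [ 0.5439 -0.2695  0.054 ] -170.5174607995954
mark [ 0.541  -0.2696  0.014 ] [ 0.5144 -0.273   0.014 ] -172.79662651479086
dots (array([ 0.6024, -0.135 ,  0.014 ]), array([ 0.4997, -0.1488,  0.014 ])) [ 0.5511 -0.1419  0.014 ] 7.6740242182187535
rim [ 0.5516 -0.1433  0.062 ] plate low edge -82.57562746711493 -82.52821302594408
```

View pics/w4c.png

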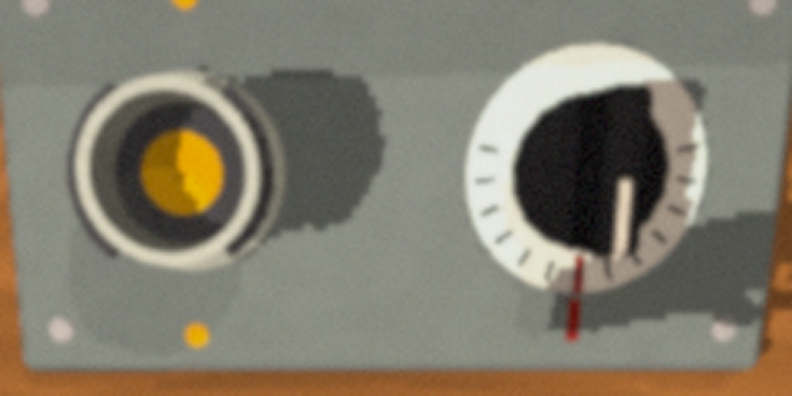

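Knob: the pointer is within about 2° of zero. The rim centre at (316,167) confirms the barrel at about (0.5517, -0.1415), with the lamp heading at 7.5°. Next is the lens.

Call:
apply_moves:
  series:
    - {"x": 0, "y": 0.25, "z": 0, "ax": 0, "ay": 0, "az": 0}
    - {"x": 0, "y": 0.5, "z": 0, "ax": 0, "ay": 0, "az": 0}
    - {"x": 0, "y": 0.75, "z": 0, "ax": 0, "ay": 0, "az": 0}
    - {"x": 0, "y": 1, "z": 0, "ax": 0, "ay": 0, "az": 0}
    - {"x": 0, "y": 1, "z": 0, "ax": 0, "ay": 0, "az": 0}

```text
t: 8.6
ee_pos: [0.4879, 0.0211, 0.1682]
ee_rot: [[-0.004, 0.144, -0.99], [0.004, -0.99, -0.144], [-1.0, -0.004, 0.003]]
contact_force: [1.0, 0.1, -0.9]
opening: 0.0854
```

Call:
apply_moves:
  series:
    - {"x": 0.1, "y": 0.25, "z": 0, "ax": 0, "ay": 0, "az": 0}
    - {"x": 0.16, "y": 0.5, "z": 0, "ax": 0, "ay": 0, "az": 0}
    - {"x": 0.16, "y": 0.75, "z": -0.1, "ax": 0, "ay": 0, "az": 0}
    - {"x": 0.16, "y": 0.94, "z": -0.2, "ax": 0, "ay": 0, "az": 0}
    - {"x": 0.16, "y": 0.94, "z": -0.2, "ax": 0, "ay": 0, "az": 0}
    - {"x": 0.16, "y": 0.94, "z": -0.2, "ax": 0, "ay": 0, "az": 0}
    - {"x": 0.16, "y": 0.94, "z": -0.2, "ax": 0, "ay": 0, "az": 0}
    - {"x": 0.16, "y": 0.94, "z": -0.2, "ax": 0, "ay": 0, "az": 0}

```text
t: 9.4
ee_pos: [0.5207, 0.1978, 0.131]
ee_rot: [[0.002, 0.126, -0.992], [-0.001, -0.992, -0.126], [-1.0, 0.001, -0.001]]
contact_force: [-0.2, -0.2, 0.7]
opening: 0.0853
```

```bash
cat >> h.py <<'E'
def find(c,p,xy,z,r=0.019,win=0.034,thr=40):
    """disc on the bench near xy: contour on its top (height z), refined; returns world centre, diameter"""
    im=np.array(c["frame"]).astype(float)
    u=w2px(c,[*xy,z],p)[0]; e=w2px(c,[xy[0]+win,xy[1],z],p)[0]; rad=np.hypot(*(e-u))
    yy,xx=np.mgrid[:im.shape[0],:im.shape[1]]; d=np.hypot(xx-u[0],yy-u[1])
    bg=np.median(im[(d>rad*0.85)&(d<rad*1.1)],0)
    m=((np.abs(im-bg).sum(2)>thr)&(d<rad)).astype(np.uint8)
    m=cv2.morphologyEx(m,cv2.MORPH_OPEN,np.ones((3,3),np.uint8))
    cs,_=cv2.findContours(m,cv2.RETR_EXTERNAL,cv2.CHAIN_APPROX_NONE)
    k=max(cs,key=cv2.contourArea); w=px2w(c,k[:,0,:],z,p)[:,:2]
    A=np.c_[2*w,np.ones(len(w))]; s=np.linalg.lstsq(A,(w**2).sum(1),rcond=None)[0]
    return s[:2],2*np.sqrt(s[2]+s[:2]@s[:2]),(w.min(0)+w.max(0))/2
E
python3 - <<'E'
from h import *
np.set_printoptions(precision=4,suppress=True)
c,p=snap("wrist","w5.png",f=1.5); s=bot.state(); print(s["t"],s["ee_pos"],s["joints"])
for t in(30,45,60): print(find(c,p,(.584,.198),.008,thr=t))
E
```

```text
9.45 [0.5206 0.1982 0.1311] [-51.8361  42.0477  48.1277 104.88   -39.6027  51.3961 -67.6567]
(array([0.5842, 0.1978]), np.float64(0.04106340091031426), array([0.5836, 0.1972]))
(array([0.5843, 0.1979]), np.float64(0.04039980083262688), array([0.5836, 0.1974]))
(array([0.5843, 0.1982]), np.float64(0.0396282957656073), array([0.5836, 0.1975]))
```

View pics/w5.png

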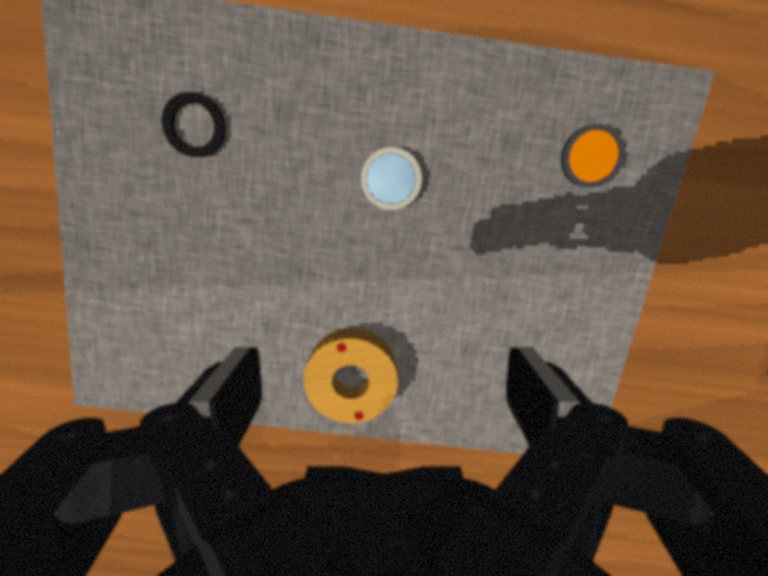

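Call:
apply_moves:
  series:
    - {"x": 0.2, "y": 0, "z": -0.1, "ax": 0, "ay": 0, "az": 0}
    - {"x": 0.318, "y": 0, "z": -0.2, "ax": 0, "ay": 0, "az": 0}
    - {"x": 0.318, "y": 0, "z": -0.35, "ax": 0, "ay": 0, "az": 0}
    - {"x": 0.318, "y": 0, "z": -0.5, "ax": 0, "ay": 0, "az": 0}
    - {"x": 0.318, "y": 0, "z": -0.6, "ax": 0, "ay": 0, "az": 0}
    - {"x": 0.318, "y": 0, "z": -0.643, "ax": 0, "ay": 0, "az": 0}
    - {"x": 0.318, "y": 0, "z": -0.643, "ax": 0, "ay": 0, "az": 0}
    - {"x": 0.318, "y": 0, "z": -0.643, "ax": 0, "ay": 0, "az": 0}
    - {"x": 0.318, "y": 0, "z": -0.643, "ax": 0, "ay": 0, "az": 0}

```text
t: 10.35
ee_pos: [0.5845, 0.2004, 0.0033]
ee_rot: [[0.003, 0.13, -0.991], [0.001, -0.991, -0.13], [-1.0, -0.0, -0.003]]
contact_force: [-0.5, -0.0, 0.6]
opening: 0.0853
```

```bash
python3 - <<'E'
from h import *
np.set_printoptions(precision=4,suppress=True)
s=bot.state(); print(s["t"],s["ee_pos"],s["contact_force"])
c,p=load("wrist")
for n,xy,z in (("spacer",(.6005,.324),.005),("filter",(.6125,.074),.006),("ring",(.448,.209),.021)):
    print(n,[find(c,p,xy,z,thr=t,win=.034 if z<.02 else .042) for t in(45,60)])
W=lambda u,v,z: px2w(c,[u/1.5,v/1.5],z,p)[0]
a,b=W(341,347,.021),W(359,415,.021);print(a,b,(a+b)/2,np.degrees(np.arctan2(*(a-b)[1::-1])))
E
```

```text
10.35 [0.5845 0.2004 0.0033] [-0.4829 -0.0445  0.6081]
spacer [(array([0.6004, 0.3226]), np.float64(0.04098364198556954), array([0.6004, 0.3227])), (array([0.6003, 0.3226]), np.float64(0.04060545153122213), array([0.6004, 0.3227]))]
filter [(array([0.6133, 0.0764]), np.float64(0.039449492454615855), array([0.6132, 0.076 ])), (array([0.6133, 0.0764]), np.float64(0.03895483065755566), array([0.6132, 0.076 ]))]
ring [(array([0.4519, 0.2075]), np.float64(0.07147806517679149), array([0.4523, 0.2065])), (array([0.4521, 0.2077]), np.float64(0.07084236691993201), array([0.4524, 0.2063]))]
[0.4717 0.2186 0.021 ] [0.4219 0.201  0.021 ] [0.4468 0.2098 0.021 ] 19.444443825207312
```

Call:
apply_moves:
  series:
    - {"x": 0, "y": -0.008, "z": -0.008, "ax": 0, "ay": 0, "az": 0}
    - {"x": 0, "y": -0.008, "z": -0.008, "ax": 0, "ay": 0, "az": 0}
    - {"x": 0, "y": -0.008, "z": -0.008, "ax": 0, "ay": 0, "az": 0}
    - {"x": 0, "y": -0.008, "z": -0.008, "ax": 0, "ay": 0, "az": 0}
    - {"x": 0, "y": -0.008, "z": -0.008, "ax": 0, "ay": 0, "az": 0}
    - {"x": 0, "y": -0.008, "z": -0.008, "ax": 0, "ay": 0, "az": 0}
    - {"x": 0, "y": -0.008, "z": -0.008, "ax": 0, "ay": 0, "az": 0}
    - {"x": 0, "y": -0.008, "z": -0.008, "ax": 0, "ay": 0, "az": 0}
  claw: 1

```text
t: 11.15
ee_pos: [0.5837, 0.1989, 0.0009]
ee_rot: [[0.001, 0.131, -0.991], [0.0, -0.991, -0.131], [-1.0, -0.0, -0.001]]
contact_force: [-0.3, -0.0, 6.4]
opening: 0.0347
```

Call:
apply_moves:
  series:
    - {"x": 0, "y": 0, "z": 0.05, "ax": 0, "ay": 0, "az": 0}
    - {"x": 0, "y": 0, "z": 0.15, "ax": 0, "ay": 0, "az": 0}
    - {"x": 0, "y": 0, "z": 0.3, "ax": 0, "ay": 0, "az": 0}
    - {"x": 0, "y": 0, "z": 0.45, "ax": 0, "ay": 0, "az": 0}
    - {"x": 0, "y": 0, "z": 0.5, "ax": 0, "ay": 0, "az": 0}
    - {"x": 0, "y": 0, "z": 0.5, "ax": 0, "ay": 0, "az": 0}
    - {"x": 0, "y": 0, "z": 0.5, "ax": 0, "ay": 0, "az": 0}
    - {"x": 0, "y": 0, "z": 0.5, "ax": 0, "ay": 0, "az": 0}

```text
t: 11.95
ee_pos: [0.5821, 0.1991, 0.0983]
ee_rot: [[-0.003, 0.131, -0.991], [-0.001, -0.991, -0.131], [-1.0, 0.0, 0.003]]
contact_force: [0.5, 0.2, -1.5]
opening: 0.0345
```

```bash
python3 - <<'E'
from h import *
c,p=snap("wrist","w6.png",crop=(140,180,380,384),f=2)
s=bot.state(); print(s["t"],s["ee_pos"],s["ee_rot"],s["joints"],s["contact_force"],s["opening"])
E
```

```text
12.0 [0.58220716 0.19891547 0.09843378] [[-2.99370909e-03  1.30673511e-01 -9.91420935e-01]
 [-6.53906198e-04 -9.91425422e-01 -1.30672128e-01]
 [-9.99995305e-01  2.57101957e-04  3.05348751e-03]] [-46.14652586  48.37161949  45.4637297   96.45393864 -41.44773286
  53.60011307 -66.84607759] [-0.80463412  0.25838631 -0.90539443] 0.03472635939126792
```

View pics/w6.png

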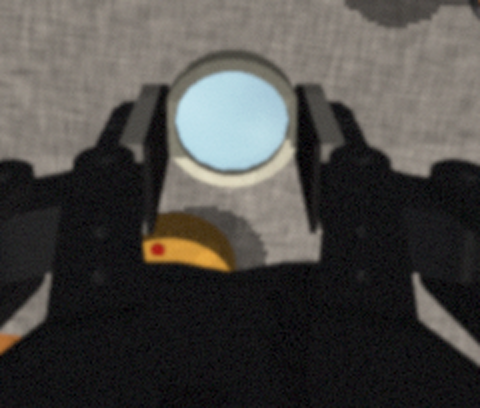

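The lens is held level between the pads, with its glass centre at crop (231,119). I'll check its offset from the tool axis.

```bash
cat >> h.py <<'E'
def tool2px(c,q):
    T=np.linalg.inv(np.array(c["T_tool_cam"])); v=T[:3,:3]@np.array(q)+T[:3,3]; v=v*np.array([1,-1,-1])
    v=np.array(c["camera_matrix"])@v; return v[:2]/v[2]
E
python3 - <<'E'
from h import *
c,p=load("wrist")
for q in [(-.007,0,0),(-.007,0,.003),(-.007,0,.019),(-.007,0,-.019),(-.007,.019,0)]: print(q,(tool2px(c,q)-[140,180])*2)
s=bot.state();print(s["ee_pos"])
E
```

```text
(-0.007, 0, 0) [226.77584408 125.8306138 ]
(-0.007, 0, 0.003) [226.80579472 135.81986158]
(-0.007, 0, 0.019) [226.96026663 187.33989872]
(-0.007, 0, -0.019) [226.57840665  59.9805563 ]
(-0.007, 0.019, 0) [296.6212905  125.75784111]
[0.58220716 0.19891547 0.09843378]
```

Call:
apply_moves:
  series:
    - {"x": 0, "y": -0.2, "z": 0, "ax": 0, "ay": 0, "az": 0}
    - {"x": 0, "y": -0.4, "z": 0, "ax": 0, "ay": 0, "az": 0}
    - {"x": 0, "y": -0.6, "z": 0, "ax": 0, "ay": 0, "az": 0}
    - {"x": 0, "y": -0.8, "z": 0, "ax": 0, "ay": 0, "az": 0}
    - {"x": 0, "y": -1, "z": 0, "ax": 0, "ay": 0, "az": 0}
    - {"x": 0, "y": -1, "z": 0, "ax": 0, "ay": 0, "az": 0}

```text
t: 12.6
ee_pos: [0.5823, -0.0104, 0.1005]
ee_rot: [[0.0, 0.118, -0.993], [-0.007, -0.993, -0.118], [-1.0, 0.007, 0.001]]
contact_force: [0.3, 0.1, 0.5]
opening: 0.035
```

Call:
apply_moves:
  series:
    - {"x": -0.05, "y": -0.2, "z": 0, "ax": 0, "ay": 0, "az": 0}
    - {"x": -0.1, "y": -0.4, "z": 0, "ax": 0, "ay": 0, "az": 0}
    - {"x": -0.165, "y": -0.6, "z": 0, "ax": 0, "ay": 0, "az": 0}
    - {"x": -0.165, "y": -0.695, "z": -0.05, "ax": 0, "ay": 0, "az": 0}
    - {"x": -0.165, "y": -0.695, "z": -0.12, "ax": 0, "ay": 0, "az": 0}
    - {"x": -0.165, "y": -0.695, "z": -0.12, "ax": 0, "ay": 0, "az": 0}
    - {"x": -0.165, "y": -0.695, "z": -0.12, "ax": 0, "ay": 0, "az": 0}
    - {"x": -0.165, "y": -0.695, "z": -0.12, "ax": 0, "ay": 0, "az": 0}
    - {"x": -0.165, "y": -0.695, "z": -0.12, "ax": 0, "ay": 0, "az": 0}

```text
t: 13.5
ee_pos: [0.5509, -0.1388, 0.0763]
ee_rot: [[0.001, 0.133, -0.991], [0.0, -0.991, -0.133], [-1.0, -0.0, -0.001]]
contact_force: [-0.8, 0.0, -0.3]
opening: 0.0346
```

```bash
python3 - <<'E'
from h import *
np.set_printoptions(precision=4,suppress=True)
c,p=snap("wrist","w7.png",crop=(170,170,340,300),f=4.5)
s=bot.state(); print(s["t"],s["ee_pos"],s["ee_rot"],s["contact_force"],s["opening"])
E
```

```text
13.55 [ 0.5508 -0.1391  0.0764] [[ 0.0007  0.1325 -0.9912]
 [ 0.0002 -0.9912 -0.1325]
 [-1.     -0.0001 -0.0007]] [0.0695 0.3729 0.0839] 0.03511100469016568
```

View pics/w7.png

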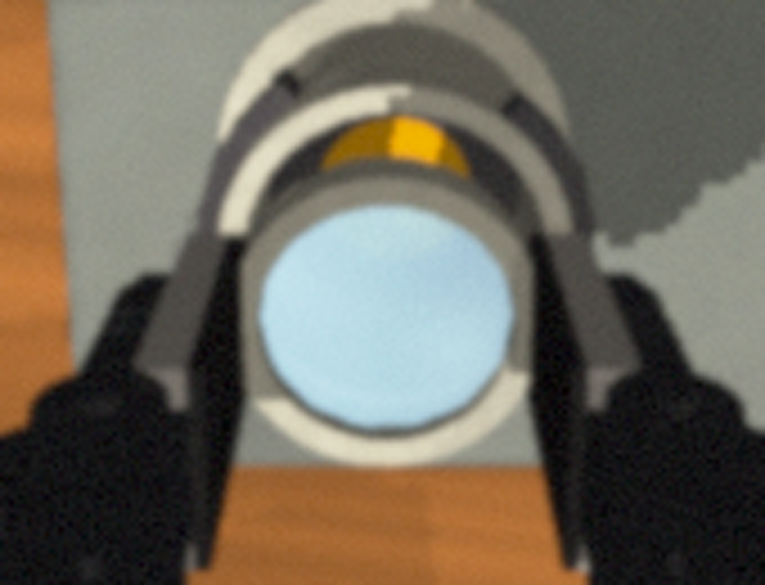

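```bash
python3 - <<'E'
from h import *
from scipy.optimize import least_squares
np.set_printoptions(precision=4,suppress=True)
c,p=load("wrist")
W=lambda pts,z: px2w(c,np.array(pts)/4.5+170,z,p)[:,:2]
def fit(pts,z,r):
    w=W(pts,z); s=least_squares(lambda q:np.hypot(*(w-q).T)-r,w.mean(0)+[-.003,0]); return s.x,s.fun*1000
print("rim",fit([(397,85),(217,232),(573,232)],.062,.0245))
for z in(.081,.0834): print("lens",fit([(387,466),(240,315),(533,315),(262,400),(524,385)],z,.019))
for z in(.081,.0834): print("glass",W([(258,315),(514,315),(386,205),(386,432)],z), "c",W([(258,315),(514,315),(386,205),(386,432)],z).mean(0))
E
```

```text
rim (array([ 0.5513, -0.1413]), array([-0.0308,  0.1048,  0.1051]))
lens (array([ 0.5499, -0.1404]), array([ 0.1967, -0.8625, -1.0477, -0.515 , -0.2766]))
lens (array([ 0.5515, -0.1401]), array([ 0.31  , -1.2331, -1.383 , -0.6084, -0.3982]))
glass [[ 0.5496 -0.1244]
 [ 0.5537 -0.1555]
 [ 0.5659 -0.1381]
 [ 0.5357 -0.1421]] c [ 0.5512 -0.1401]
glass [[ 0.5508 -0.1246]
 [ 0.5549 -0.1551]
 [ 0.5668 -0.138 ]
 [ 0.5371 -0.1419]] c [ 0.5524 -0.1399]
```

Call:
apply_moves:
  series:
    - {"x": 0, "y": -0.006, "z": -0.02, "ax": 0, "ay": 0, "az": 0}
    - {"x": 0, "y": -0.006, "z": -0.04, "ax": 0, "ay": 0, "az": 0}
    - {"x": 0, "y": -0.006, "z": -0.06, "ax": 0, "ay": 0, "az": 0}
    - {"x": 0, "y": -0.006, "z": -0.067, "ax": 0, "ay": 0, "az": 0}
    - {"x": 0, "y": -0.006, "z": -0.067, "ax": 0, "ay": 0, "az": 0}
    - {"x": 0, "y": -0.006, "z": -0.067, "ax": 0, "ay": 0, "az": 0}
    - {"x": 0, "y": -0.006, "z": -0.067, "ax": 0, "ay": 0, "az": 0}

```text
t: 14.25
ee_pos: [0.5504, -0.1414, 0.0628]
ee_rot: [[0.0, 0.131, -0.991], [-0.0, -0.991, -0.131], [-1.0, 0.0, -0.0]]
contact_force: [0.4, 0.2, 0.1]
opening: 0.0346
```

```bash
python3 - <<'E'
from h import *
c,p=snap("wrist","w8.png",crop=(170,170,340,300),f=4.5)
s=bot.state(); print(s["t"],s["ee_pos"],s["contact_force"],s["opening"])
E
```

```text
14.3 [ 0.55040952 -0.14136439  0.06285001] [-0.349077   -0.27484449 -0.31897109] 0.034382059789122094
```

View pics/w8.png

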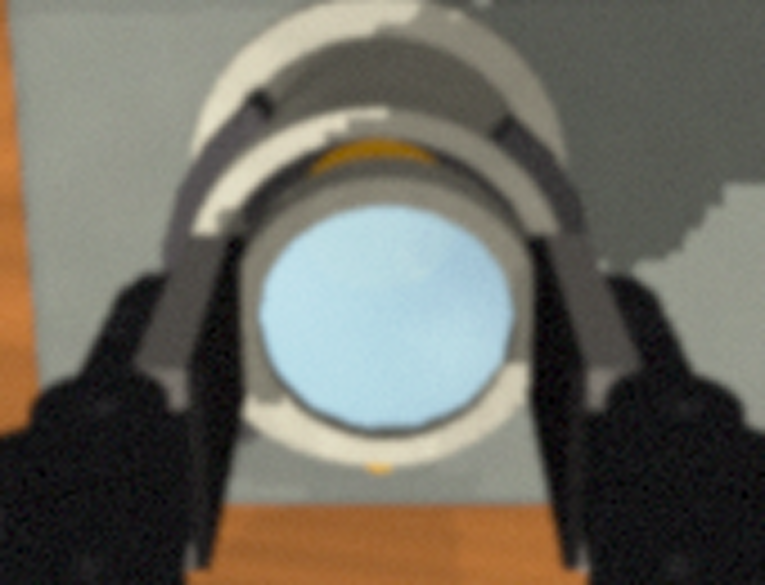

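```bash
python3 - <<'E'
from h import *
from scipy.optimize import least_squares
np.set_printoptions(precision=4,suppress=True)
c,p=load("wrist")
W=lambda pts,z: px2w(c,np.array(pts)/4.5+170,z,p)[:,:2]
def fit(pts,z,r):
    w=W(pts,z); s=least_squares(lambda q:np.hypot(*(w-q).T)-r,w.mean(0)+[-.003,0]); return s.x,s.fun*1000
print("rim",fit([(375,107),(193,232),(558,232),(246,160),(515,165)],.062,.0245))
print("lens",fit([(387,466),(240,315),(533,315)],.0698,.019))
print("glass c",W([(258,315),(514,315),(386,205),(386,432)],.0698).mean(0))
E
```

```text
rim (array([ 0.5511, -0.1414]), array([ 0.3968, -0.0313, -0.2118, -0.3404, -0.078 ]))
lens (array([ 0.5504, -0.1428]), array([-0.2689, -1.2368, -1.2356]))
glass c [ 0.5518 -0.1425]
```

Call:
apply_moves:
  series:
    - {"x": 0, "y": 0.006, "z": 0, "ax": 0, "ay": 0, "az": 0}
    - {"x": 0, "y": 0.006, "z": 0, "ax": 0, "ay": 0, "az": 0}
    - {"x": 0, "y": 0.006, "z": 0, "ax": 0, "ay": 0, "az": 0}
    - {"x": 0, "y": 0.006, "z": 0, "ax": 0, "ay": 0, "az": 0}

```text
t: 14.7
ee_pos: [0.5503, -0.1401, 0.0627]
ee_rot: [[0.0, 0.131, -0.991], [0.0, -0.991, -0.131], [-1.0, -0.0, -0.0]]
contact_force: [-0.3, 0.7, -0.0]
opening: 0.0346
```

Call:
apply_moves:
  series:
    - {"x": 0, "y": 0, "z": 0, "ax": 0, "ay": 0, "az": 0}
    - {"x": 0, "y": 0, "z": 0, "ax": 0, "ay": 0, "az": 0}
    - {"x": 0, "y": 0, "z": 0, "ax": 0, "ay": 0, "az": 0}
    - {"x": 0, "y": 0, "z": 0, "ax": 0, "ay": 0, "az": 0}
    - {"x": 0, "y": 0, "z": 0, "ax": 0, "ay": 0, "az": 0}
    - {"x": 0, "y": 0, "z": 0, "ax": 0, "ay": 0, "az": 0}
  claw: -1

```text
t: 15.3
ee_pos: [0.5503, -0.1401, 0.0627]
ee_rot: [[0.0, 0.131, -0.991], [0.0, -0.991, -0.131], [-1.0, -0.0, -0.0]]
contact_force: [0.1, -1.1, 0.2]
opening: 0.0857
```

Call:
apply_moves:
  series:
    - {"x": 0, "y": 0, "z": 0.1, "ax": 0, "ay": 0, "az": 0}
    - {"x": -0.1, "y": 0, "z": 0.25, "ax": 0, "ay": 0, "az": 0}
    - {"x": -0.25, "y": 0.1, "z": 0.35, "ax": 0, "ay": 0, "az": 0}
    - {"x": -0.3, "y": 0.2, "z": 0.4, "ax": 0, "ay": 0, "az": 0}
    - {"x": -0.3, "y": 0.2, "z": 0.4, "ax": 0, "ay": 0, "az": 0}
    - {"x": -0.3, "y": 0.2, "z": 0.4, "ax": 0, "ay": 0, "az": 0}
    - {"x": -0.3, "y": 0.2, "z": 0.4, "ax": 0, "ay": 0, "az": 0}

```text
t: 16.0
ee_pos: [0.4908, -0.1008, 0.1425]
ee_rot: [[0.0, 0.13, -0.991], [-0.001, -0.991, -0.13], [-1.0, 0.001, -0.0]]
contact_force: [-0.7, -0.8, -1.3]
opening: 0.0852
```

```bash
python3 - <<'E'
from h import *
np.set_printoptions(precision=4,suppress=True)
s=bot.state(); print(s["t"],s["ee_pos"],s["contact_force"],s["opening"],s["joints"])
c,p=snap("wrist","w9.png")
u=w2px(c,[.5511,-.1414,.04],p)[0].astype(int); print(u)
im=np.array(c["frame"])[:,:,::-1]; h=35
a=cv2.resize(im[max(u[1]-h,0):u[1]+h,u[0]-h:u[0]+h],(380,380),interpolation=cv2.INTER_CUBIC)
t=bot.read_camera("top"); b=cv2.resize(np.array(t["frame"])[:,:,::-1][165:295,90:290],(400,260),interpolation=cv2.INTER_CUBIC)
o=np.zeros((380,790,3),np.uint8); o[:,:380]=a; o[:260,390:]=b; cv2.imwrite("pics/c9.png",o)
np.save("last_top.npy",{"c":t,"pose":None},allow_pickle=True)
E
```

```text
16.0 [ 0.4908 -0.1008  0.1425] [-0.6925 -0.7919 -1.2732] 0.08524345287458276 [-20.7214  36.0592  46.5478 112.9127 -36.0173  46.5045 -36.187 ]
[308 128]
```

View pics/c9.png

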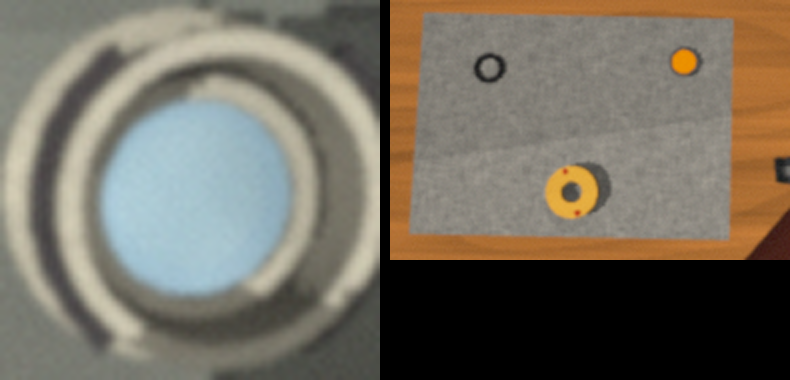

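The lens lies flat in the barrel, with an even gap all round. Spacer, filter and ring are undisturbed. Spacer next.

Call:
apply_moves:
  series:
    - {"x": 0.1, "y": 0.25, "z": 0, "ax": 0, "ay": 0, "az": 0}
    - {"x": 0.2, "y": 0.5, "z": 0, "ax": 0, "ay": 0, "az": 0}
    - {"x": 0.23, "y": 0.75, "z": 0, "ax": 0, "ay": 0, "az": 0}
    - {"x": 0.23, "y": 1, "z": 0, "ax": 0, "ay": 0, "az": 0}
    - {"x": 0.23, "y": 1, "z": 0, "ax": 0, "ay": 0, "az": 0}

```text
t: 16.6
ee_pos: [0.5363, 0.1084, 0.1407]
ee_rot: [[-0.003, 0.143, -0.99], [0.004, -0.99, -0.143], [-1.0, -0.004, 0.002]]
contact_force: [-0.1, 0.5, -1.1]
opening: 0.0854
```

Call:
apply_moves:
  series:
    - {"x": 0, "y": 0.25, "z": 0, "ax": 0, "ay": 0, "az": 0}
    - {"x": 0, "y": 0.5, "z": 0, "ax": 0, "ay": 0, "az": 0}
    - {"x": 0, "y": 0.75, "z": -0.05, "ax": 0, "ay": 0, "az": 0}
    - {"x": 0, "y": 1, "z": -0.05, "ax": 0, "ay": 0, "az": 0}
    - {"x": 0, "y": 1, "z": -0.05, "ax": 0, "ay": 0, "az": 0}

```text
t: 17.1
ee_pos: [0.5344, 0.3099, 0.1301]
ee_rot: [[-0.003, 0.145, -0.989], [0.005, -0.989, -0.145], [-1.0, -0.005, 0.002]]
contact_force: [-0.4, 0.3, -1.0]
opening: 0.0852
```

Call:
apply_moves:
  series:
    - {"x": 0, "y": 0.12, "z": 0, "ax": 0, "ay": 0, "az": 0}
    - {"x": 0, "y": 0.12, "z": 0, "ax": 0, "ay": 0, "az": 0}
    - {"x": 0, "y": 0.12, "z": 0, "ax": 0, "ay": 0, "az": 0}
    - {"x": 0, "y": 0.12, "z": 0, "ax": 0, "ay": 0, "az": 0}
    - {"x": 0, "y": 0.12, "z": 0, "ax": 0, "ay": 0, "az": 0}
    - {"x": 0, "y": 0.12, "z": 0, "ax": 0, "ay": 0, "az": 0}

```text
t: 17.7
ee_pos: [0.5366, 0.3227, 0.1329]
ee_rot: [[0.0, 0.129, -0.992], [-0.0, -0.992, -0.129], [-1.0, 0.0, -0.0]]
contact_force: [-0.3, -0.6, -0.1]
opening: 0.0856
```

```bash
python3 - <<'E'
from h import *
np.set_printoptions(precision=4,suppress=True)
s=bot.state(); print(s["t"],s["ee_pos"],s["ee_rot"][:,1],s["contact_force"])
c,p=snap("wrist","w10.png")
for t in(45,60,90,130): print(find(c,p,(.6004,.323),.005,thr=t))
E
```

```text
17.7 [0.5366 0.3227 0.1329] [ 0.1288 -0.9917  0.0001] [-0.3283 -0.6305 -0.1148]
(array([0.6004, 0.3236]), np.float64(0.03990780257147726), array([0.6006, 0.3238]))
(array([0.6004, 0.3236]), np.float64(0.03944555877368361), array([0.6004, 0.3238]))
(array([0.6004, 0.3237]), np.float64(0.03879694724107748), array([0.6005, 0.3239]))
(array([0.6004, 0.3238]), np.float64(0.037686667061942895), array([0.6004, 0.3238]))
```

Call:
apply_moves:
  series:
    - {"x": 0.2, "y": 0.011, "z": -0.1, "ax": 0, "ay": 0, "az": 0}
    - {"x": 0.318, "y": 0.011, "z": -0.2, "ax": 0, "ay": 0, "az": 0}
    - {"x": 0.318, "y": 0.011, "z": -0.35, "ax": 0, "ay": 0, "az": 0}
    - {"x": 0.318, "y": 0.011, "z": -0.5, "ax": 0, "ay": 0, "az": 0}
    - {"x": 0.318, "y": 0.011, "z": -0.6, "ax": 0, "ay": 0, "az": 0}
    - {"x": 0.318, "y": 0.011, "z": -0.658, "ax": 0, "ay": 0, "az": 0}
    - {"x": 0.318, "y": 0.011, "z": -0.658, "ax": 0, "ay": 0, "az": 0}
    - {"x": 0.318, "y": 0.011, "z": -0.658, "ax": 0, "ay": 0, "az": 0}
    - {"x": 0.318, "y": 0.011, "z": -0.658, "ax": 0, "ay": 0, "az": 0}
    - {"x": 0.318, "y": 0.011, "z": -0.658, "ax": 0, "ay": 0, "az": 0}

```text
t: 18.75
ee_pos: [0.6008, 0.3264, 0.0027]
ee_rot: [[0.002, 0.131, -0.991], [0.001, -0.991, -0.131], [-1.0, -0.001, -0.002]]
contact_force: [-0.1, -0.2, 0.1]
opening: 0.0856
```

Call:
apply_moves:
  series:
    - {"x": 0, "y": 0, "z": 0, "ax": 0, "ay": 0, "az": 0}
    - {"x": 0, "y": 0, "z": 0, "ax": 0, "ay": 0, "az": 0}
    - {"x": 0, "y": 0, "z": 0, "ax": 0, "ay": 0, "az": 0}
    - {"x": 0, "y": 0, "z": 0, "ax": 0, "ay": 0, "az": 0}
    - {"x": 0, "y": 0, "z": 0, "ax": 0, "ay": 0, "az": 0}
    - {"x": 0, "y": 0, "z": 0, "ax": 0, "ay": 0, "az": 0}
    - {"x": 0, "y": 0, "z": 0, "ax": 0, "ay": 0, "az": 0}
    - {"x": 0, "y": 0, "z": 0, "ax": 0, "ay": 0, "az": 0}
  claw: 1

```text
t: 19.55
ee_pos: [0.6002, 0.3262, 0.002]
ee_rot: [[0.001, 0.131, -0.991], [0.001, -0.991, -0.131], [-1.0, -0.0, -0.001]]
contact_force: [-2.2, -1.0, 6.4]
opening: 0.0337
```

Call:
apply_moves:
  series:
    - {"x": 0, "y": 0, "z": 0.05, "ax": 0, "ay": 0, "az": 0}
    - {"x": 0, "y": 0, "z": 0.15, "ax": 0, "ay": 0, "az": 0}
    - {"x": 0, "y": 0, "z": 0.3, "ax": 0, "ay": 0, "az": 0}
    - {"x": 0, "y": 0, "z": 0.45, "ax": 0, "ay": 0, "az": 0}
    - {"x": 0, "y": 0, "z": 0.5, "ax": 0, "ay": 0, "az": 0}
    - {"x": 0, "y": 0, "z": 0.5, "ax": 0, "ay": 0, "az": 0}
    - {"x": 0, "y": 0, "z": 0.5, "ax": 0, "ay": 0, "az": 0}

```text
t: 20.25
ee_pos: [0.5991, 0.3262, 0.1003]
ee_rot: [[-0.002, 0.131, -0.991], [0.0, -0.991, -0.131], [-1.0, -0.0, 0.002]]
contact_force: [-0.4, 0.2, -0.8]
opening: 0.0336
```

Call:
apply_moves:
  series:
    - {"x": 0, "y": -0.2, "z": 0, "ax": 0, "ay": 0, "az": 0}
    - {"x": -0.05, "y": -0.4, "z": 0, "ax": 0, "ay": 0, "az": 0}
    - {"x": -0.1, "y": -0.6, "z": 0, "ax": 0, "ay": 0, "az": 0}
    - {"x": -0.15, "y": -0.8, "z": 0, "ax": 0, "ay": 0, "az": 0}
    - {"x": -0.2, "y": -1, "z": 0, "ax": 0, "ay": 0, "az": 0}
    - {"x": -0.2, "y": -1, "z": 0, "ax": 0, "ay": 0, "az": 0}

```text
t: 20.85
ee_pos: [0.5574, 0.1178, 0.1006]
ee_rot: [[-0.004, 0.119, -0.993], [-0.005, -0.993, -0.119], [-1.0, 0.005, 0.004]]
contact_force: [0.2, 0.4, 0.8]
opening: 0.0335
```

Call:
apply_moves:
  series:
    - {"x": 0, "y": -0.2, "z": 0, "ax": 0, "ay": 0, "az": 0}
    - {"x": 0, "y": -0.4, "z": 0, "ax": 0, "ay": 0, "az": 0}
    - {"x": 0, "y": -0.6, "z": 0, "ax": 0, "ay": 0, "az": 0}
    - {"x": -0.05, "y": -0.8, "z": 0, "ax": 0, "ay": 0, "az": 0}
    - {"x": -0.05, "y": -1, "z": 0, "ax": 0, "ay": 0, "az": 0}
    - {"x": -0.05, "y": -1, "z": 0, "ax": 0, "ay": 0, "az": 0}

```text
t: 21.45
ee_pos: [0.5483, -0.0817, 0.101]
ee_rot: [[-0.001, 0.12, -0.993], [-0.006, -0.993, -0.12], [-1.0, 0.006, 0.001]]
contact_force: [-0.7, 0.2, 0.1]
opening: 0.0337
```

Call:
apply_moves:
  series:
    - {"x": 0, "y": -0.15, "z": 0, "ax": 0, "ay": 0, "az": 0}
    - {"x": 0, "y": -0.33, "z": 0, "ax": 0, "ay": 0, "az": 0}
    - {"x": 0, "y": -0.33, "z": -0.05, "ax": 0, "ay": 0, "az": 0}
    - {"x": 0, "y": -0.33, "z": -0.1, "ax": 0, "ay": 0, "az": 0}
    - {"x": 0, "y": -0.33, "z": -0.15, "ax": 0, "ay": 0, "az": 0}
    - {"x": 0, "y": -0.33, "z": -0.15, "ax": 0, "ay": 0, "az": 0}
    - {"x": 0, "y": -0.33, "z": -0.15, "ax": 0, "ay": 0, "az": 0}
    - {"x": 0, "y": -0.33, "z": -0.15, "ax": 0, "ay": 0, "az": 0}
    - {"x": 0, "y": -0.33, "z": -0.15, "ax": 0, "ay": 0, "az": 0}
    - {"x": 0, "y": -0.33, "z": -0.15, "ax": 0, "ay": 0, "az": 0}

```text
t: 22.45
ee_pos: [0.5502, -0.1398, 0.0715]
ee_rot: [[0.001, 0.131, -0.991], [-0.0, -0.991, -0.131], [-1.0, 0.0, -0.001]]
contact_force: [-0.1, -0.2, 0.3]
opening: 0.0337
```

```bash
python3 - <<'E'
from h import *
np.set_printoptions(precision=4,suppress=True)
c,p=snap("wrist","w11.png",crop=(170,150,340,280),f=4.5)
s=bot.state(); print(s["t"],s["ee_pos"],s["ee_rot"][:,1],s["contact_force"],s["opening"])
E
```

```text
22.5 [ 0.5501 -0.1399  0.0715] [ 0.1307 -0.9914  0.0001] [-0.6897 -0.2284 -0.4298] 0.03361639117138577
```

View pics/w11.png

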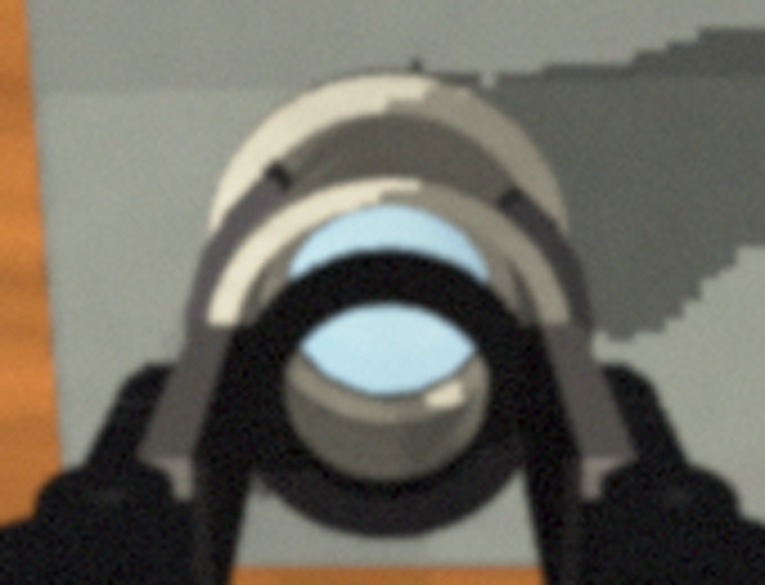

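Spacer level and laterally centred over the rim (columns 387 vs 389). Lower and release, then over to the filter.

Call:
apply_moves:
  series:
    - {"x": 0, "y": 0, "z": -0.02, "ax": 0, "ay": 0, "az": 0}
    - {"x": 0, "y": 0, "z": -0.041, "ax": 0, "ay": 0, "az": 0}
    - {"x": 0, "y": 0, "z": -0.041, "ax": 0, "ay": 0, "az": 0}
    - {"x": 0, "y": 0, "z": -0.041, "ax": 0, "ay": 0, "az": 0}
    - {"x": 0, "y": 0, "z": -0.041, "ax": 0, "ay": 0, "az": 0}
    - {"x": 0, "y": 0, "z": -0.041, "ax": 0, "ay": 0, "az": 0}

```text
t: 23.1
ee_pos: [0.5499, -0.14, 0.0629]
ee_rot: [[0.0, 0.131, -0.991], [0.0, -0.991, -0.131], [-1.0, -0.0, -0.0]]
contact_force: [-0.9, -0.2, 0.1]
opening: 0.0339
```

Call:
apply_moves:
  series:
    - {"x": 0, "y": 0, "z": 0, "ax": 0, "ay": 0, "az": 0}
    - {"x": 0, "y": 0, "z": 0, "ax": 0, "ay": 0, "az": 0}
    - {"x": 0, "y": 0, "z": 0, "ax": 0, "ay": 0, "az": 0}
    - {"x": 0, "y": 0, "z": 0, "ax": 0, "ay": 0, "az": 0}
    - {"x": 0, "y": 0, "z": 0, "ax": 0, "ay": 0, "az": 0}
    - {"x": 0, "y": 0, "z": 0, "ax": 0, "ay": 0, "az": 0}
  claw: -1

```text
t: 23.7
ee_pos: [0.5499, -0.1399, 0.0629]
ee_rot: [[0.0, 0.131, -0.991], [0.0, -0.991, -0.131], [-1.0, -0.0, -0.0]]
contact_force: [0.5, 0.6, 0.1]
opening: 0.0852
```

Call:
apply_moves:
  series:
    - {"x": 0, "y": 0, "z": 0.1, "ax": 0, "ay": 0, "az": 0}
    - {"x": -0.1, "y": 0, "z": 0.25, "ax": 0, "ay": 0, "az": 0}
    - {"x": -0.25, "y": 0.1, "z": 0.35, "ax": 0, "ay": 0, "az": 0}
    - {"x": -0.3, "y": 0.2, "z": 0.4, "ax": 0, "ay": 0, "az": 0}
    - {"x": -0.3, "y": 0.2, "z": 0.4, "ax": 0, "ay": 0, "az": 0}
    - {"x": -0.3, "y": 0.2, "z": 0.4, "ax": 0, "ay": 0, "az": 0}
    - {"x": -0.3, "y": 0.2, "z": 0.4, "ax": 0, "ay": 0, "az": 0}

```text
t: 24.4
ee_pos: [0.4904, -0.1006, 0.1427]
ee_rot: [[0.0, 0.13, -0.991], [-0.001, -0.991, -0.13], [-1.0, 0.001, -0.0]]
contact_force: [1.1, 0.4, -0.1]
opening: 0.0854
```

```bash
python3 - <<'E'
from h import *
np.set_printoptions(precision=4,suppress=True)
s=bot.state(); print(s["t"],s["ee_pos"],s["contact_force"])
c,p=snap("wrist","w12.png")
cv2.imwrite("pics/w12c.png",cv2.resize(np.array(c["frame"])[:,:,::-1][60:200,200:440],None,fx=3,fy=3,interpolation=cv2.INTER_CUBIC))
im=np.array(c["frame"]).astype(int)
# black ring annulus in barrel: mean brightness along circle r=16 mm at z ~ .0475 (spacer top)
for z in (.0475,):
  for r in (.008,.016):
    a=np.linspace(0,2*np.pi,12,endpoint=False); q=w2px(c,np.c_[.5511+r*np.cos(a),-.1414+r*np.sin(a),0*a+z],p).round().astype(int)
    print(r,[tuple(im[v,u].tolist()) for u,v in q])
E
```

```text
24.4 [ 0.4904 -0.1006  0.1427] [ 1.0994  0.4211 -0.0816]
0.008 [(166, 194, 204), (172, 200, 210), (174, 204, 213), (173, 205, 215), (174, 205, 215), (170, 201, 211), (174, 204, 213), (174, 201, 211), (162, 190, 201), (155, 184, 192), (154, 181, 191), (158, 185, 193)]
0.016 [(25, 24, 22), (16, 21, 16), (19, 16, 12), (16, 20, 20), (20, 19, 20), (24, 25, 25), (19, 16, 13), (19, 22, 24), (19, 24, 21), (28, 28, 28), (28, 23, 26), (24, 25, 24)]
```

Call:
apply_moves:
  series:
    - {"x": 0.1, "y": 0.25, "z": 0, "ax": 0, "ay": 0, "az": 0}
    - {"x": 0.2, "y": 0.5, "z": 0, "ax": 0, "ay": 0, "az": 0}
    - {"x": 0.3, "y": 0.75, "z": -0.05, "ax": 0, "ay": 0, "az": 0}
    - {"x": 0.3, "y": 0.88, "z": -0.05, "ax": 0, "ay": 0, "az": 0}
    - {"x": 0.3, "y": 0.88, "z": -0.05, "ax": 0, "ay": 0, "az": 0}
    - {"x": 0.3, "y": 0.88, "z": -0.05, "ax": 0, "ay": 0, "az": 0}
    - {"x": 0.3, "y": 0.88, "z": -0.05, "ax": 0, "ay": 0, "az": 0}
    - {"x": 0.3, "y": 0.88, "z": -0.05, "ax": 0, "ay": 0, "az": 0}

```text
t: 25.25
ee_pos: [0.5499, 0.0737, 0.1332]
ee_rot: [[0.0, 0.127, -0.992], [-0.001, -0.992, -0.127], [-1.0, 0.001, -0.0]]
contact_force: [-0.4, 0.3, -0.1]
opening: 0.0852
```

```bash
python3 - <<'E'
from h import *
np.set_printoptions(precision=4,suppress=True)
s=bot.state(); print(s["t"],s["ee_pos"],s["ee_rot"][:,1],s["contact_force"])
c,p=snap("wrist","w13.png")
for t in(45,60,90): print(find(c,p,(.6133,.077),.006,thr=t))
E
```

```text
25.25 [0.5499 0.0737 0.1332] [ 0.1267 -0.9919  0.001 ] [-0.408   0.2742 -0.1255]
(array([0.6138, 0.074 ]), np.float64(0.03986423718118841), array([0.6136, 0.0735]))
(array([0.6139, 0.0741]), np.float64(0.03934481739376509), array([0.6137, 0.0735]))
(array([0.6142, 0.0735]), np.float64(0.036949291560206016), array([0.6138, 0.0736]))
```

Call:
apply_moves:
  series:
    - {"x": 0.2, "y": 0.007, "z": -0.1, "ax": 0, "ay": 0, "az": 0}
    - {"x": 0.319, "y": 0.007, "z": -0.2, "ax": 0, "ay": 0, "az": 0}
    - {"x": 0.319, "y": 0.007, "z": -0.35, "ax": 0, "ay": 0, "az": 0}
    - {"x": 0.319, "y": 0.007, "z": -0.5, "ax": 0, "ay": 0, "az": 0}
    - {"x": 0.319, "y": 0.007, "z": -0.6, "ax": 0, "ay": 0, "az": 0}
    - {"x": 0.319, "y": 0.007, "z": -0.662, "ax": 0, "ay": 0, "az": 0}
    - {"x": 0.319, "y": 0.007, "z": -0.662, "ax": 0, "ay": 0, "az": 0}
    - {"x": 0.319, "y": 0.007, "z": -0.662, "ax": 0, "ay": 0, "az": 0}
    - {"x": 0.319, "y": 0.007, "z": -0.662, "ax": 0, "ay": 0, "az": 0}
    - {"x": 0.319, "y": 0.007, "z": -0.662, "ax": 0, "ay": 0, "az": 0}

```text
t: 26.3
ee_pos: [0.6146, 0.0774, 0.0018]
ee_rot: [[0.002, 0.131, -0.991], [0.0, -0.991, -0.131], [-1.0, 0.0, -0.002]]
contact_force: [0.3, 0.3, -1.3]
opening: 0.0858
```

Call:
apply_moves:
  series:
    - {"x": 0, "y": 0, "z": 0, "ax": 0, "ay": 0, "az": 0}
    - {"x": 0, "y": 0, "z": 0, "ax": 0, "ay": 0, "az": 0}
    - {"x": 0, "y": 0, "z": 0, "ax": 0, "ay": 0, "az": 0}
    - {"x": 0, "y": 0, "z": 0, "ax": 0, "ay": 0, "az": 0}
    - {"x": 0, "y": 0, "z": 0, "ax": 0, "ay": 0, "az": 0}
    - {"x": 0, "y": 0, "z": 0, "ax": 0, "ay": 0, "az": 0}
    - {"x": 0, "y": 0, "z": 0, "ax": 0, "ay": 0, "az": 0}
    - {"x": 0, "y": 0, "z": 0, "ax": 0, "ay": 0, "az": 0}
  claw: 1

```text
t: 27.1
ee_pos: [0.614, 0.0775, 0.0012]
ee_rot: [[0.001, 0.131, -0.991], [0.0, -0.991, -0.131], [-1.0, -0.0, -0.001]]
contact_force: [-1.5, 0.4, 5.3]
opening: 0.0344
```

Call:
apply_moves:
  series:
    - {"x": 0, "y": 0, "z": 0.05, "ax": 0, "ay": 0, "az": 0}
    - {"x": 0, "y": 0, "z": 0.15, "ax": 0, "ay": 0, "az": 0}
    - {"x": 0, "y": 0, "z": 0.3, "ax": 0, "ay": 0, "az": 0}
    - {"x": 0, "y": 0, "z": 0.45, "ax": 0, "ay": 0, "az": 0}
    - {"x": 0, "y": 0, "z": 0.5, "ax": 0, "ay": 0, "az": 0}
    - {"x": 0, "y": 0, "z": 0.5, "ax": 0, "ay": 0, "az": 0}
    - {"x": 0, "y": 0, "z": 0.5, "ax": 0, "ay": 0, "az": 0}

```text
t: 27.8
ee_pos: [0.6128, 0.0779, 0.0994]
ee_rot: [[-0.002, 0.131, -0.991], [0.001, -0.991, -0.131], [-1.0, -0.001, 0.002]]
contact_force: [0.2, -0.2, -0.6]
opening: 0.0341
```

Call:
apply_moves:
  series:
    - {"x": -0.1, "y": -0.2, "z": 0, "ax": 0, "ay": 0, "az": 0}
    - {"x": -0.2, "y": -0.4, "z": 0, "ax": 0, "ay": 0, "az": 0}
    - {"x": -0.319, "y": -0.6, "z": 0, "ax": 0, "ay": 0, "az": 0}
    - {"x": -0.319, "y": -0.6, "z": 0, "ax": 0, "ay": 0, "az": 0}

```text
t: 28.2
ee_pos: [0.5448, -0.0503, 0.1]
ee_rot: [[-0.005, 0.118, -0.993], [-0.005, -0.993, -0.118], [-1.0, 0.004, 0.006]]
contact_force: [0.4, -0.2, -0.0]
opening: 0.0339
```

Call:
apply_moves:
  series:
    - {"x": 0, "y": -0.2, "z": 0, "ax": 0, "ay": 0, "az": 0}
    - {"x": 0, "y": -0.4, "z": 0, "ax": 0, "ay": 0, "az": 0}
    - {"x": 0, "y": -0.488, "z": 0, "ax": 0, "ay": 0, "az": 0}
    - {"x": 0, "y": -0.488, "z": -0.07, "ax": 0, "ay": 0, "az": 0}
    - {"x": 0, "y": -0.488, "z": -0.14, "ax": 0, "ay": 0, "az": 0}
    - {"x": 0, "y": -0.488, "z": -0.14, "ax": 0, "ay": 0, "az": 0}
    - {"x": 0, "y": -0.488, "z": -0.14, "ax": 0, "ay": 0, "az": 0}
    - {"x": 0, "y": -0.488, "z": -0.14, "ax": 0, "ay": 0, "az": 0}
    - {"x": 0, "y": -0.488, "z": -0.14, "ax": 0, "ay": 0, "az": 0}
    - {"x": 0, "y": -0.488, "z": -0.14, "ax": 0, "ay": 0, "az": 0}

```text
t: 29.2
ee_pos: [0.5502, -0.1398, 0.0729]
ee_rot: [[0.001, 0.131, -0.991], [-0.0, -0.991, -0.131], [-1.0, 0.0, -0.001]]
contact_force: [0.3, -0.7, -0.9]
opening: 0.034
```

```bash
python3 - <<'E'
from h import *
np.set_printoptions(precision=4,suppress=True)
c,p=snap("wrist","w14.png",crop=(170,150,340,280),f=4.5)
s=bot.state(); print(s["t"],s["ee_pos"],s["ee_rot"][:,1],s["contact_force"],s["opening"])
# orange blob centre, with tool-axis projection
im=np.array(c["frame"]).astype(int); m=(im[...,0]>150)&(im[...,2]<60)&(im[...,1]<160); m[:,:170]=0;m[:,340:]=0;m[280:]=0
v,u=np.nonzero(m); print(len(u),u.mean(),v.mean(),u.min(),u.max(),v.min(),v.max())
E
```

```text
29.25 [ 0.5502 -0.1399  0.0729] [ 0.131  -0.9914  0.0002] [-0.1733 -0.3685 -0.4403] 0.034187026148931085
22469 251.62107792959188 83.00663135876096 170 339 0 279
```

Call:
apply_moves:
  series:
    - {"x": 0, "y": 0, "z": -0.02, "ax": 0, "ay": 0, "az": 0}
    - {"x": 0, "y": 0, "z": -0.047, "ax": 0, "ay": 0, "az": 0}
    - {"x": 0, "y": 0, "z": -0.047, "ax": 0, "ay": 0, "az": 0}
    - {"x": 0, "y": 0, "z": -0.047, "ax": 0, "ay": 0, "az": 0}
    - {"x": 0, "y": 0, "z": -0.047, "ax": 0, "ay": 0, "az": 0}
    - {"x": 0, "y": 0, "z": -0.047, "ax": 0, "ay": 0, "az": 0}

```text
t: 29.85
ee_pos: [0.5498, -0.1402, 0.0632]
ee_rot: [[0.0, 0.131, -0.991], [0.0, -0.991, -0.131], [-1.0, -0.0, -0.0]]
contact_force: [-0.3, -0.4, 0.1]
opening: 0.0338
```

Call:
apply_moves:
  series:
    - {"x": 0, "y": 0, "z": 0, "ax": 0, "ay": 0, "az": 0}
    - {"x": 0, "y": 0, "z": 0, "ax": 0, "ay": 0, "az": 0}
    - {"x": 0, "y": 0, "z": 0, "ax": 0, "ay": 0, "az": 0}
    - {"x": 0, "y": 0, "z": 0, "ax": 0, "ay": 0, "az": 0}
    - {"x": 0, "y": 0, "z": 0, "ax": 0, "ay": 0, "az": 0}
    - {"x": 0, "y": 0, "z": 0, "ax": 0, "ay": 0, "az": 0}
  claw: -1

```text
t: 30.45
ee_pos: [0.5499, -0.1401, 0.0631]
ee_rot: [[0.0, 0.131, -0.991], [0.0, -0.991, -0.131], [-1.0, -0.0, -0.0]]
contact_force: [-0.6, 0.5, 0.1]
opening: 0.0854
```

Call:
apply_moves:
  series:
    - {"x": 0, "y": 0, "z": 0.1, "ax": 0, "ay": 0, "az": 0}
    - {"x": -0.1, "y": 0, "z": 0.25, "ax": 0, "ay": 0, "az": 0}
    - {"x": -0.25, "y": 0.1, "z": 0.35, "ax": 0, "ay": 0, "az": 0}
    - {"x": -0.3, "y": 0.2, "z": 0.4, "ax": 0, "ay": 0, "az": 0}
    - {"x": -0.3, "y": 0.2, "z": 0.4, "ax": 0, "ay": 0, "az": 0}
    - {"x": -0.3, "y": 0.2, "z": 0.4, "ax": 0, "ay": 0, "az": 0}
    - {"x": -0.3, "y": 0.2, "z": 0.4, "ax": 0, "ay": 0, "az": 0}

```text
t: 31.15
ee_pos: [0.4904, -0.1008, 0.1429]
ee_rot: [[0.0, 0.13, -0.991], [-0.001, -0.991, -0.13], [-1.0, 0.001, -0.0]]
contact_force: [0.7, -0.1, 0.3]
opening: 0.0856
```

```bash
python3 - <<'E'
from h import *
np.set_printoptions(precision=4,suppress=True)
s=bot.state(); print(s["t"],s["ee_pos"],s["contact_force"],s["joints"])
c,p=snap("wrist","w15.png"); im=np.array(c["frame"])
u=w2px(c,[.5511,-.1414,.0535],p)[0].astype(int); h=35
a=cv2.resize(im[max(u[1]-h,0):u[1]+h,u[0]-h:u[0]+h,::-1],(380,380),interpolation=cv2.INTER_CUBIC)
t=bot.read_camera("top"); b=cv2.resize(np.array(t["frame"])[:,:,::-1][165:295,90:290],(400,260),interpolation=cv2.INTER_CUBIC)
o=np.zeros((380,790,3),np.uint8); o[:,:380]=a; o[:260,390:]=b; cv2.imwrite("pics/c15.png",o)
np.save("last_top.npy",{"c":t,"pose":None},allow_pickle=True)
for r in (.008,.013,.0175):
    q=np.linspace(0,2*np.pi,8,endpoint=False); q=w2px(c,np.c_[.5511+r*np.cos(q),-.1414+r*np.sin(q),0*q+.0535],p).round().astype(int)
    print(r,[tuple(im[v,u].tolist()) for u,v in q])
E
```

```text
31.15 [ 0.4904 -0.1008  0.1429] [ 0.6757 -0.0676  0.3272] [-20.8887  36.0875  46.8408 112.9545 -36.1675  46.6208 -36.0003]
0.008 [(220, 137, 34), (218, 137, 32), (219, 136, 30), (220, 139, 27), (220, 141, 32), (220, 137, 35), (219, 137, 32), (219, 135, 27)]
0.013 [(198, 113, 24), (214, 127, 21), (220, 138, 33), (218, 134, 27), (220, 128, 6), (222, 126, 0), (222, 125, 0), (204, 116, 17)]
0.0175 [(65, 63, 60), (62, 59, 59), (48, 42, 44), (108, 69, 42), (136, 83, 43), (83, 71, 62), (72, 68, 67), (66, 63, 61)]
```

View pics/c15.png

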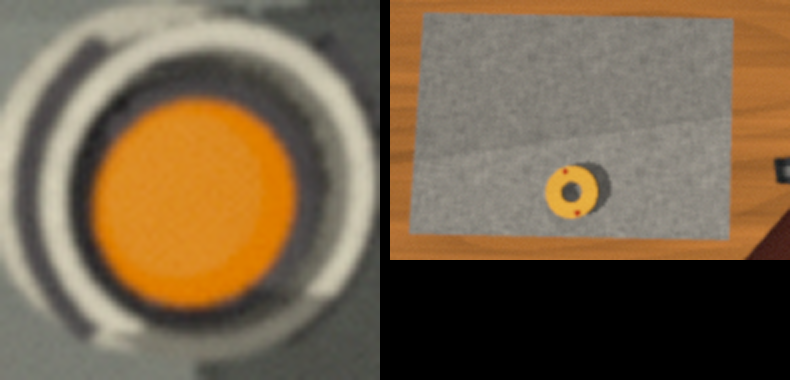

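Call:
apply_moves:
  series:
    - {"x": 0, "y": 0.1, "z": 0.02, "ax": 0, "ay": 0, "az": 0.17}
    - {"x": 0, "y": 0.2, "z": 0.05, "ax": 0, "ay": 0, "az": 0.34}
    - {"x": 0, "y": 0.3, "z": 0.05, "ax": 0, "ay": 0, "az": 0.5}
    - {"x": 0, "y": 0.4, "z": 0.05, "ax": 0, "ay": 0, "az": 0.67}
    - {"x": 0, "y": 0.5, "z": 0.05, "ax": 0, "ay": 0, "az": 0.8}
    - {"x": 0, "y": 0.5, "z": 0.05, "ax": 0, "ay": 0, "az": 0.8}

```text
t: 31.85
ee_pos: [0.4901, 0.0025, 0.1524]
ee_rot: [[-0.001, 0.692, -0.722], [0.002, -0.722, -0.692], [-1.0, -0.002, -0.001]]
contact_force: [0.3, -0.7, -1.1]
opening: 0.0855
```

Call:
apply_moves:
  series:
    - {"x": 0, "y": 0.1, "z": 0, "ax": 0, "ay": 0, "az": 0.17}
    - {"x": 0, "y": 0.2, "z": 0, "ax": 0, "ay": 0, "az": 0.34}
    - {"x": 0, "y": 0.3, "z": 0, "ax": 0, "ay": 0, "az": 0.5}
    - {"x": 0, "y": 0.4, "z": 0, "ax": 0, "ay": 0, "az": 0.67}
    - {"x": 0, "y": 0.5, "z": 0, "ax": 0, "ay": 0, "az": 0.8}
    - {"x": 0, "y": 0.5, "z": 0, "ax": 0, "ay": 0, "az": 0.8}

```text
t: 32.45
ee_pos: [0.4903, 0.1016, 0.1526]
ee_rot: [[-0.0, 0.984, -0.18], [0.001, -0.18, -0.984], [-1.0, -0.001, -0.001]]
contact_force: [0.5, -0.2, -0.4]
opening: 0.0853
```

Call:
apply_moves:
  series:
    - {"x": 0, "y": 0.1, "z": 0, "ax": 0, "ay": 0, "az": 0.17}
    - {"x": 0.03, "y": 0.2, "z": 0, "ax": 0, "ay": 0, "az": 0.34}
    - {"x": 0.07, "y": 0.3, "z": 0, "ax": 0, "ay": 0, "az": 0.5}
    - {"x": 0.07, "y": 0.395, "z": 0, "ax": 0, "ay": 0, "az": 0.67}
    - {"x": 0.07, "y": 0.395, "z": 0, "ax": 0, "ay": 0, "az": 0.8}
    - {"x": 0.07, "y": 0.395, "z": 0, "ax": 0, "ay": 0, "az": 0.8}

```text
t: 33.05
ee_pos: [0.5045, 0.1769, 0.1528]
ee_rot: [[-0.0, 0.904, 0.427], [-0.001, 0.427, -0.904], [-1.0, -0.001, 0.001]]
contact_force: [-0.2, -1.1, -1.0]
opening: 0.0855
```

Call:
apply_moves:
  series:
    - {"x": 0, "y": 0, "z": 0, "ax": 0, "ay": 0, "az": 0.17}
    - {"x": 0, "y": 0, "z": 0, "ax": 0, "ay": 0, "az": 0.34}
    - {"x": 0, "y": 0, "z": 0, "ax": 0, "ay": 0, "az": 0.5}
    - {"x": 0, "y": 0, "z": 0, "ax": 0, "ay": 0, "az": 0.67}
    - {"x": 0, "y": 0, "z": 0, "ax": 0, "ay": 0, "az": 0.81}
    - {"x": 0, "y": 0, "z": 0, "ax": 0, "ay": 0, "az": 0.81}
    - {"x": 0, "y": 0, "z": 0, "ax": 0, "ay": 0, "az": 0.81}
    - {"x": 0, "y": 0, "z": 0, "ax": 0, "ay": 0, "az": 0.81}

```text
t: 33.85
ee_pos: [0.504, 0.178, 0.153]
ee_rot: [[-0.0, 0.474, 0.881], [-0.001, 0.881, -0.474], [-1.0, -0.001, 0.0]]
contact_force: [0.0, 0.9, 0.3]
opening: 0.0856
```

```bash
cat >> h.py <<'E'
def reddots(c,p,xy,z,win=.04):
    im=np.array(c["frame"]).astype(int); u=w2px(c,[*xy,z],p)[0]; e=w2px(c,[xy[0]+win,xy[1],z],p)[0]; rad=np.hypot(*(e-u))
    yy,xx=np.mgrid[:im.shape[0],:im.shape[1]]
    m=((im[...,0]>100)&(im[...,1]<.4*im[...,0])&(im[...,2]<.4*im[...,0])&(np.hypot(xx-u[0],yy-u[1])<rad)).astype(np.uint8)
    n,_,st,ce=cv2.connectedComponentsWithStats(m)
    k=[i for i in range(1,n) if st[i,4]>=4]; k=sorted(k,key=lambda i:-st[i,4])[:2]
    w=px2w(c,ce[k],z,p)[:,:2]; print(st[k,4],ce[k],w)
    if len(w)==2:
        d=w[0]-w[1]; print("mid",w.mean(0),"len",np.hypot(*d),"heading",np.degrees(np.arctan2(d[1],d[0]))%180)
E
python3 - <<'E'
from h import *
np.set_printoptions(precision=4,suppress=True)
s=bot.state(); print(s["t"],s["ee_pos"],s["ee_rot"],s["joints"],s["contact_force"])
c,p=snap("wrist","w16.png"); reddots(c,p,(.447,.2095),.021)
E
```

```text
33.85 [0.504 0.178 0.153] [[-0.0002  0.4737  0.8807]
 [-0.0008  0.8807 -0.4737]
 [-1.     -0.0007  0.0002]] [-26.7333  30.6199   7.3666 106.3944  -5.4046  43.3448  45.2765] [0.0079 0.9128 0.2917]
[23 20] [[236.913   93.7826]
 [277.25   132.75  ]] [[0.4217 0.2014]
 [0.4723 0.2185]]
mid [0.447  0.2099] len 0.05335096346163687 heading 18.75825458561002
```

Call:
apply_moves:
  series:
    - {"x": -0.15, "y": 0.08, "z": -0.05, "ax": 0, "ay": 0, "az": 0}
    - {"x": -0.29, "y": 0.154, "z": -0.15, "ax": 0, "ay": 0, "az": 0}
    - {"x": -0.29, "y": 0.154, "z": -0.3, "ax": 0, "ay": 0, "az": 0}
    - {"x": -0.29, "y": 0.154, "z": -0.45, "ax": 0, "ay": 0, "az": 0}
    - {"x": -0.29, "y": 0.154, "z": -0.6, "ax": 0, "ay": 0, "az": 0}
    - {"x": -0.29, "y": 0.154, "z": -0.7, "ax": 0, "ay": 0, "az": 0}
    - {"x": -0.29, "y": 0.154, "z": -0.755, "ax": 0, "ay": 0, "az": 0}
    - {"x": -0.29, "y": 0.154, "z": -0.755, "ax": 0, "ay": 0, "az": 0}
    - {"x": -0.29, "y": 0.154, "z": -0.755, "ax": 0, "ay": 0, "az": 0}
    - {"x": -0.29, "y": 0.154, "z": -0.755, "ax": 0, "ay": 0, "az": 0}
    - {"x": -0.29, "y": 0.154, "z": -0.755, "ax": 0, "ay": 0, "az": 0}

```text
t: 35.0
ee_pos: [0.4466, 0.21, 0.0031]
ee_rot: [[0.002, 0.47, 0.883], [0.001, 0.883, -0.47], [-1.0, 0.002, 0.001]]
contact_force: [0.3, 0.8, -0.0]
opening: 0.0856
```

Call:
apply_moves:
  series:
    - {"x": 0, "y": 0, "z": 0, "ax": 0, "ay": 0, "az": 0}
    - {"x": 0, "y": 0, "z": 0, "ax": 0, "ay": 0, "az": 0}
    - {"x": 0, "y": 0, "z": 0, "ax": 0, "ay": 0, "az": 0}
    - {"x": 0, "y": 0, "z": 0, "ax": 0, "ay": 0, "az": 0}
    - {"x": 0, "y": 0, "z": 0, "ax": 0, "ay": 0, "az": 0}
    - {"x": 0, "y": 0, "z": 0, "ax": 0, "ay": 0, "az": 0}
    - {"x": 0, "y": 0, "z": 0, "ax": 0, "ay": 0, "az": 0}
    - {"x": 0, "y": 0, "z": 0, "ax": 0, "ay": 0, "az": 0}
  claw: 1

```text
t: 35.8
ee_pos: [0.4463, 0.21, 0.0033]
ee_rot: [[0.001, 0.47, 0.883], [0.001, 0.883, -0.47], [-1.0, 0.001, 0.001]]
contact_force: [-0.7, -0.0, 7.7]
opening: 0.0625
```

Call:
apply_moves:
  series:
    - {"x": 0, "y": 0, "z": 0.05, "ax": 0, "ay": 0, "az": 0}
    - {"x": 0, "y": 0, "z": 0.15, "ax": 0, "ay": 0, "az": 0}
    - {"x": 0, "y": 0, "z": 0.3, "ax": 0, "ay": 0, "az": 0}
    - {"x": 0, "y": 0, "z": 0.45, "ax": 0, "ay": 0, "az": 0}
    - {"x": 0, "y": 0, "z": 0.6, "ax": 0, "ay": 0, "az": 0}
    - {"x": 0, "y": 0, "z": 0.6, "ax": 0, "ay": 0, "az": 0}
    - {"x": 0, "y": 0, "z": 0.6, "ax": 0, "ay": 0, "az": 0}
    - {"x": 0, "y": 0, "z": 0.6, "ax": 0, "ay": 0, "az": 0}

```text
t: 36.6
ee_pos: [0.4449, 0.2093, 0.1213]
ee_rot: [[-0.002, 0.47, 0.883], [-0.001, 0.883, -0.47], [-1.0, -0.002, -0.001]]
contact_force: [-0.5, -0.6, -1.6]
opening: 0.0621
```

```bash
python3 - <<'E'
from h import *
np.set_printoptions(precision=4,suppress=True)
s=bot.state(); print(s["t"],s["ee_pos"],s["ee_rot"],s["joints"],s["contact_force"])
c,p=snap("wrist","w17.png"); z=s["ee_pos"][2]-.002+.021; reddots(c,p,s["ee_pos"][:2],z)
E
```

```text
36.6 [0.4449 0.2093 0.1213] [[-0.0022  0.4701  0.8826]
 [-0.001   0.8826 -0.4701]
 [-1.     -0.002  -0.0015]] [-32.5866  30.3676   7.0569 114.6453  -6.1499  35.4731  40.4948] [-0.4713 -0.6352 -1.6318]
[117] [[215.6239 216.5726]] [[0.4198 0.2003]]
```

Call:
apply_moves:
  series:
    - {"x": 0.05, "y": -0.2, "z": 0, "ax": 0, "ay": 0, "az": -0.05}
    - {"x": 0.1, "y": -0.4, "z": 0, "ax": 0, "ay": 0, "az": -0.1}
    - {"x": 0.2, "y": -0.6, "z": 0, "ax": 0, "ay": 0, "az": -0.2}
    - {"x": 0.25, "y": -0.8, "z": 0, "ax": 0, "ay": 0, "az": -0.29}
    - {"x": 0.3, "y": -1, "z": 0, "ax": 0, "ay": 0, "az": -0.29}
    - {"x": 0.3, "y": -1, "z": 0, "ax": 0, "ay": 0, "az": -0.29}

```text
t: 37.25
ee_pos: [0.5065, 0.0012, 0.1212]
ee_rot: [[-0.001, 0.667, 0.745], [-0.006, 0.745, -0.667], [-1.0, -0.005, 0.003]]
contact_force: [0.4, -0.3, -1.4]
opening: 0.0622
```

Call:
apply_moves:
  series:
    - {"x": 0.1, "y": -0.2, "z": 0, "ax": 0, "ay": 0, "az": 0}
    - {"x": 0.15, "y": -0.4, "z": 0, "ax": 0, "ay": 0, "az": 0}
    - {"x": 0.225, "y": -0.6, "z": 0, "ax": 0, "ay": 0, "az": 0}
    - {"x": 0.225, "y": -0.75, "z": 0, "ax": 0, "ay": 0, "az": 0}
    - {"x": 0.225, "y": -0.75, "z": -0.05, "ax": 0, "ay": 0, "az": 0}
    - {"x": 0.225, "y": -0.75, "z": -0.1, "ax": 0, "ay": 0, "az": 0}
    - {"x": 0.225, "y": -0.75, "z": -0.1, "ax": 0, "ay": 0, "az": 0}
    - {"x": 0.225, "y": -0.75, "z": -0.1, "ax": 0, "ay": 0, "az": 0}
    - {"x": 0.225, "y": -0.75, "z": -0.1, "ax": 0, "ay": 0, "az": 0}

```text
t: 38.15
ee_pos: [0.5512, -0.1388, 0.1021]
ee_rot: [[0.0, 0.656, 0.755], [0.001, 0.755, -0.656], [-1.0, 0.0, -0.0]]
contact_force: [0.4, 0.5, -0.6]
opening: 0.0621
```

```bash
python3 - <<'E'
from h import *
np.set_printoptions(precision=4,suppress=True)
s=bot.state(); print(s["t"],s["ee_pos"],s["ee_rot"],s["joints"],s["contact_force"],s["opening"])
c,p=snap("wrist","w18.png",crop=(100,50,420,300),f=2.4); z=s["ee_pos"][2]-.003+.021; reddots(c,p,s["ee_pos"][:2],z)
E
```

```text
38.15 [ 0.5512 -0.1388  0.1021] [[ 0.      0.6556  0.7551]
 [ 0.0006  0.7551 -0.6556]
 [-1.      0.0005 -0.0004]] [  6.9076  37.2027   7.9314 103.6384  -7.5627  39.6754  68.1124] [ 0.3741  0.4844 -0.5767] 0.06207862419839628
[120] [[215.7333 216.5167]] [[ 0.5251 -0.1421]]
```

View pics/w18.png

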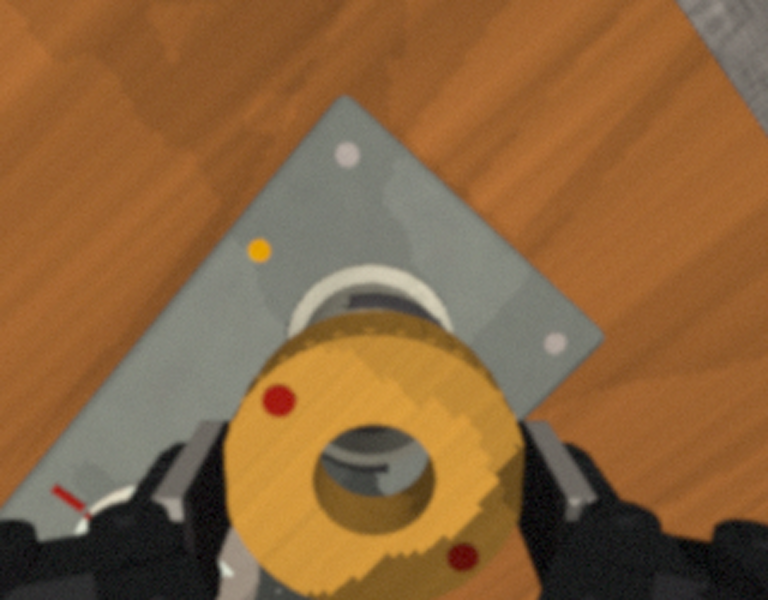

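```bash
python3 - <<'E'
from h import *
np.set_printoptions(precision=4,suppress=True)
c,p=load("wrist")
W=lambda u,v,z: px2w(c,np.array([u/2.4+100,v/2.4+50]),z,p)[0]
print(p[0])
for z in(.118,.120):
    a,b=W(279,400,z),W(463,557,z); d=b-a; print((a+b)/2,np.hypot(*d[:2]),np.degrees(np.arctan2(d[1],d[0])))
y=W(260,250,.014); print("yellow",y, "centre est", y[:2]+.052*np.array([np.cos(np.radians(7.5)),np.sin(np.radians(7.5))]))
# plate screws / corners
r=[W(u,v,.014) for u,v in((347,154),(556,343))]; d=r[1]-r[0]; print(r,np.degrees(np.arctan2(d[1],d[0])), np.hypot(*d[:2]))
# flange ring base of barrel? outer top arc
print(w2px(c,[[.5511,-.1414,.062],[.5505,-.1400,.062]],p))
E
```

```text
[ 0.5512 -0.1388  0.1021]
[ 0.5526 -0.1401  0.118 ] 0.053987379678482376 5.660394983451275
[ 0.5518 -0.1394  0.12  ] 0.05313625544927931 5.660394983451273
yellow [ 0.5003 -0.1479  0.014 ] centre est [ 0.5519 -0.1411]
[array([ 0.496 , -0.1031,  0.014 ]), array([ 0.5961, -0.0897,  0.014 ])] 7.625036532345056 0.10096395381105597
[[253.106  211.9018]
 [254.0378 210.0792]]
```

Call:
apply_moves:
  series:
    - {"x": 0, "y": -0.006, "z": -0.05, "ax": 0, "ay": 0, "az": 0}
    - {"x": 0, "y": -0.006, "z": -0.1, "ax": 0, "ay": 0, "az": 0}
    - {"x": 0, "y": -0.006, "z": -0.13, "ax": 0, "ay": 0, "az": 0}
    - {"x": 0, "y": -0.006, "z": -0.13, "ax": 0, "ay": 0, "az": 0}
    - {"x": 0, "y": -0.006, "z": -0.13, "ax": 0, "ay": 0, "az": 0}
    - {"x": 0, "y": -0.006, "z": -0.13, "ax": 0, "ay": 0, "az": 0}

```text
t: 38.8
ee_pos: [0.5511, -0.1416, 0.0763]
ee_rot: [[0.0, 0.657, 0.754], [-0.0, 0.754, -0.657], [-1.0, 0.0, 0.0]]
contact_force: [-0.5, 0.5, -0.8]
opening: 0.062
```

Call:
apply_moves:
  series:
    - {"x": 0, "y": 0.005, "z": -0.03, "ax": 0, "ay": 0, "az": 0}
    - {"x": 0, "y": 0.005, "z": -0.06, "ax": 0, "ay": 0, "az": 0}
    - {"x": 0, "y": 0.005, "z": -0.08, "ax": 0, "ay": 0, "az": 0}
    - {"x": 0, "y": 0.005, "z": -0.095, "ax": 0, "ay": 0, "az": 0}
    - {"x": 0, "y": 0.005, "z": -0.095, "ax": 0, "ay": 0, "az": 0}
    - {"x": 0, "y": 0.005, "z": -0.095, "ax": 0, "ay": 0, "az": 0}

```text
t: 39.4
ee_pos: [0.5509, -0.1405, 0.057]
ee_rot: [[-0.0, 0.657, 0.754], [-0.0, 0.754, -0.657], [-1.0, -0.0, -0.0]]
contact_force: [-0.3, 0.5, -0.6]
opening: 0.0618
```

```bash
python3 - <<'E'
from h import *
np.set_printoptions(precision=4,suppress=True)
s=bot.state(); print(s["t"],s["ee_pos"],s["contact_force"],s["moment"],s["opening"])
c,p=snap("wrist","w19.png",crop=(100,50,420,300),f=2.4)
E
```

```text
39.4 [ 0.5509 -0.1405  0.057 ] [-0.2899  0.5072 -0.6175] [-0.0017 -0.0474  0.0059] 0.06175667545176651
```

Call:
apply_moves:
  series:
    - {"x": 0, "y": 0, "z": -0.01, "ax": 0, "ay": 0, "az": 0}
    - {"x": 0, "y": 0, "z": -0.02, "ax": 0, "ay": 0, "az": 0}
    - {"x": 0, "y": 0, "z": -0.03, "ax": 0, "ay": 0, "az": 0}
    - {"x": 0, "y": 0, "z": -0.03, "ax": 0, "ay": 0, "az": 0}
    - {"x": 0, "y": 0, "z": -0.03, "ax": 0, "ay": 0, "az": 0}
    - {"x": 0, "y": 0, "z": -0.03, "ax": 0, "ay": 0, "az": 0}

```text
t: 40.05
ee_pos: [0.551, -0.1405, 0.0513]
ee_rot: [[0.0, 0.657, 0.754], [-0.0, 0.754, -0.657], [-1.0, 0.0, 0.0]]
contact_force: [0.0, -0.6, 0.4]
opening: 0.0622
```

Call:
apply_moves:
  series:
    - {"x": 0, "y": 0, "z": -0.007, "ax": 0, "ay": 0, "az": 0}
    - {"x": 0, "y": 0, "z": -0.014, "ax": 0, "ay": 0, "az": 0}
    - {"x": 0, "y": 0, "z": -0.014, "ax": 0, "ay": 0, "az": 0}
    - {"x": 0, "y": 0, "z": -0.014, "ax": 0, "ay": 0, "az": 0}
    - {"x": 0, "y": 0, "z": -0.014, "ax": 0, "ay": 0, "az": 0}

```text
t: 40.55
ee_pos: [0.551, -0.1405, 0.0484]
ee_rot: [[0.0, 0.657, 0.754], [-0.0, 0.754, -0.657], [-1.0, 0.0, 0.0]]
contact_force: [-1.4, -0.1, 3.6]
opening: 0.0623
```

```bash
python3 - <<'E'
from h import *
np.set_printoptions(precision=4,suppress=True)
s=bot.state(); print(s["t"],s["ee_pos"],s["contact_force"],s["moment"],s["opening"],s["joints"])
E
```

```text
40.55 [ 0.551  -0.1405  0.0484] [-1.3743 -0.0931  3.5669] [0.095  0.0963 0.0131] 0.0622949489919934 [  7.7627  41.8589   6.8915 105.5362  -8.4263  33.0865  68.8888]
```

Call:
apply_moves:
  series:
    - {"x": 0, "y": 0, "z": -0.005, "ax": 0, "ay": 0, "az": -0.1}
    - {"x": 0, "y": 0, "z": -0.005, "ax": 0, "ay": 0, "az": -0.2}
    - {"x": 0, "y": 0, "z": -0.005, "ax": 0, "ay": 0, "az": -0.3}
    - {"x": 0, "y": 0, "z": -0.005, "ax": 0, "ay": 0, "az": -0.4}
    - {"x": 0, "y": 0, "z": -0.005, "ax": 0, "ay": 0, "az": -0.5}
    - {"x": 0, "y": 0, "z": -0.005, "ax": 0, "ay": 0, "az": -0.6}
    - {"x": 0, "y": 0, "z": -0.005, "ax": 0, "ay": 0, "az": -0.7}
    - {"x": 0, "y": 0, "z": -0.005, "ax": 0, "ay": 0, "az": -0.8}
    - {"x": 0, "y": 0, "z": -0.005, "ax": 0, "ay": 0, "az": -0.9}
    - {"x": 0, "y": 0, "z": -0.005, "ax": 0, "ay": 0, "az": -0.9}

```text
t: 41.55
ee_pos: [0.5518, -0.1414, 0.0483]
ee_rot: [[0.002, 0.99, 0.144], [-0.002, 0.144, -0.99], [-1.0, 0.002, 0.002]]
contact_force: [-0.8, -0.2, 7.6]
opening: 0.0621
```

```bash
python3 - <<'E'
from h import *
np.set_printoptions(precision=4,suppress=True)
s=bot.state(); R=s["ee_rot"];print(s["t"],s["ee_pos"],np.degrees(np.arctan2(R[1,1],R[0,1])),s["contact_force"],s["moment"],s["opening"],s["joints"])
c,p=snap("wrist","w20.png",crop=(100,50,420,300),f=2.4); reddots(c,p,s["ee_pos"][:2],s["ee_pos"][2]+.018)
E
```

```text
41.55 [ 0.5518 -0.1414  0.0483] 8.307624346084744 [-0.804  -0.1945  7.6102] [-0.0739  0.2484 -0.0764] 0.06214472058020813 [  0.8999  42.9562  18.0308 105.7192 -21.715   34.5546  40.7354]
[121  98] [[215.8099 216.6446]
 [292.3469 281.8571]] [[ 0.5308 -0.1266]
 [ 0.5742 -0.1571]]
mid [ 0.5525 -0.1419] len 0.053010037461222084 heading 144.8845879773847
```

Call:
apply_moves:
  series:
    - {"x": 0, "y": 0, "z": 0, "ax": 0, "ay": 0, "az": -0.1}
    - {"x": 0, "y": 0, "z": 0, "ax": 0, "ay": 0, "az": -0.2}
    - {"x": 0, "y": 0, "z": 0, "ax": 0, "ay": 0, "az": -0.3}
    - {"x": 0, "y": 0, "z": 0, "ax": 0, "ay": 0, "az": -0.4}
    - {"x": 0, "y": 0, "z": 0, "ax": 0, "ay": 0, "az": -0.5}
    - {"x": 0, "y": 0, "z": 0, "ax": 0, "ay": 0, "az": -0.6}
    - {"x": 0, "y": 0, "z": 0, "ax": 0, "ay": 0, "az": -0.7}
    - {"x": 0, "y": 0, "z": 0, "ax": 0, "ay": 0, "az": -0.8}
    - {"x": 0, "y": 0, "z": 0, "ax": 0, "ay": 0, "az": -0.9}
    - {"x": 0, "y": 0, "z": 0, "ax": 0, "ay": 0, "az": -0.9}

```text
t: 42.6
ee_pos: [0.5514, -0.1414, 0.0483]
ee_rot: [[0.002, 0.846, -0.533], [-0.001, -0.533, -0.846], [-1.0, 0.002, 0.0]]
contact_force: [-0.5, -0.3, 8.0]
opening: 0.0622
```

```bash
cat > st.py <<'E'
from h import *
np.set_printoptions(precision=4,suppress=True)
s=bot.state(); R=s["ee_rot"];print(s["t"],s["ee_pos"],np.degrees(np.arctan2(R[1,1],R[0,1])),s["contact_force"],s["moment"],s["opening"],s["joints"])
c,p=snap("wrist","tmp.png",crop=(100,50,420,300),f=2.4); reddots(c,p,s["ee_pos"][:2],s["ee_pos"][2]+.018)
E
python3 st.py
```

```text
42.6 [ 0.5514 -0.1414  0.0483] -32.19704921312096 [-0.5471 -0.3432  8.0403] [ 0.0776  0.3269 -0.0858] 0.06218092197174035 [ -5.6759  45.018   29.1292 105.956  -34.0407  37.8485  11.6661]
[120] [[215.7583 216.6333]] [[ 0.5459 -0.1162]]
```

Call:
apply_moves:
  series:
    - {"x": 0, "y": 0, "z": 0, "ax": 0, "ay": 0, "az": -0.1}
    - {"x": 0, "y": 0, "z": 0, "ax": 0, "ay": 0, "az": -0.2}
    - {"x": 0, "y": 0, "z": 0, "ax": 0, "ay": 0, "az": -0.3}
    - {"x": 0, "y": 0, "z": 0, "ax": 0, "ay": 0, "az": -0.4}
    - {"x": 0, "y": 0, "z": 0, "ax": 0, "ay": 0, "az": -0.5}
    - {"x": 0, "y": 0, "z": 0, "ax": 0, "ay": 0, "az": -0.6}
    - {"x": 0, "y": 0, "z": 0, "ax": 0, "ay": 0, "az": -0.7}
    - {"x": 0, "y": 0, "z": 0, "ax": 0, "ay": 0, "az": -0.8}
    - {"x": 0, "y": 0, "z": 0, "ax": 0, "ay": 0, "az": -0.87}
    - {"x": 0, "y": 0, "z": 0, "ax": 0, "ay": 0, "az": -0.87}

```text
t: 43.65
ee_pos: [0.5511, -0.1412, 0.0483]
ee_rot: [[0.001, 0.32, -0.947], [-0.001, -0.947, -0.32], [-1.0, 0.001, -0.001]]
contact_force: [-1.5, 0.1, 7.7]
opening: 0.0618
```

```bash
python3 st.py
```

```text
43.65 [ 0.5511 -0.1412  0.0483] -71.31851647323046 [-1.5167  0.0829  7.7399] [ 0.1042  0.3539 -0.1467] 0.06183494569802258 [-11.4545  47.9918  39.6191 106.1612 -44.437   42.5303 -17.9708]
[122  86] [[215.7623 216.7213]
 [292.7442 282.4186]] [[ 0.5636 -0.1179]
 [ 0.5412 -0.1664]]
mid [ 0.5524 -0.1422] len 0.05336376257747233 heading 65.23572328292289
```

Call:
apply_moves:
  series:
    - {"x": 0, "y": 0, "z": 0, "ax": 0, "ay": 0, "az": -0.06}
    - {"x": 0, "y": 0, "z": 0, "ax": 0, "ay": 0, "az": -0.12}
    - {"x": 0, "y": 0, "z": 0, "ax": 0, "ay": 0, "az": -0.18}
    - {"x": 0, "y": 0, "z": 0, "ax": 0, "ay": 0, "az": -0.18}

```text
t: 44.1
ee_pos: [0.5503, -0.1403, 0.0483]
ee_rot: [[-0.001, 0.187, -0.982], [0.001, -0.982, -0.187], [-1.0, -0.001, 0.001]]
contact_force: [-3.4, 2.0, 10.8]
opening: 0.0621
```

```bash
python3 st.py
```

```text
44.1 [ 0.5503 -0.1403  0.0483] -79.24363866996076 [-3.3951  1.9648 10.8468] [0.2742 0.7036 0.2912] 0.0621412757639884 [-12.5554  48.6832  41.6692 106.2378 -46.2702  43.7513 -24.2586]
[117  98] [[215.5983 216.8889]
 [292.3571 282.1122]] [[ 0.5659 -0.1188]
 [ 0.5374 -0.1635]]
mid [ 0.5516 -0.1412] len 0.05307197351005975 heading 57.44191084237044
```

Call:
apply_moves:
  series:
    - {"x": 0, "y": 0, "z": 0, "ax": 0, "ay": 0, "az": -0.04}
    - {"x": 0, "y": 0, "z": 0, "ax": 0, "ay": 0, "az": -0.08}
    - {"x": 0, "y": 0, "z": 0, "ax": 0, "ay": 0, "az": -0.12}
    - {"x": 0, "y": 0, "z": 0, "ax": 0, "ay": 0, "az": -0.12}

```text
t: 44.55
ee_pos: [0.5521, -0.1406, 0.0485]
ee_rot: [[0.002, 0.098, -0.995], [-0.001, -0.995, -0.098], [-1.0, 0.001, -0.001]]
contact_force: [-0.5, 0.7, 8.4]
opening: 0.0621
```

```bash
python3 st.py
```

```text
44.55 [ 0.5521 -0.1406  0.0485] -84.36821628299275 [-0.4535  0.7064  8.4373] [0.0905 0.1619 1.0095] 0.06206591025848852 [-13.2614  49.1997  42.9915 106.1121 -47.4854  44.3829 -28.4116]
[117  94] [[215.5214 217.2991]
 [292.4149 281.7128]] [[ 0.5695 -0.1204]
 [ 0.5375 -0.1625]]
mid [ 0.5535 -0.1415] len 0.052812182921283805 heading 52.72260262815974
```

The moment about z rose to 1 N·m with the ring at about 135° from the dots, so it is against the stop. Releasing and backing off.

Call:
apply_moves:
  series:
    - {"x": 0, "y": 0, "z": 0, "ax": 0, "ay": 0, "az": 0}
    - {"x": 0, "y": 0, "z": 0, "ax": 0, "ay": 0, "az": 0}
    - {"x": 0, "y": 0, "z": 0, "ax": 0, "ay": 0, "az": 0}
    - {"x": 0, "y": 0, "z": 0, "ax": 0, "ay": 0, "az": 0}
    - {"x": 0, "y": 0, "z": 0, "ax": 0, "ay": 0, "az": 0}
    - {"x": 0, "y": 0, "z": 0, "ax": 0, "ay": 0, "az": 0}
  claw: -1

```text
t: 45.2
ee_pos: [0.5508, -0.1405, 0.0472]
ee_rot: [[-0.0, 0.091, -0.996], [0.0, -0.996, -0.091], [-1.0, -0.0, 0.0]]
contact_force: [-0.6, 0.5, -0.6]
opening: 0.0857
```

Call:
apply_moves:
  series:
    - {"x": 0, "y": 0, "z": 0.1, "ax": 0, "ay": 0, "az": 0}
    - {"x": 0, "y": 0, "z": 0.25, "ax": 0, "ay": 0, "az": 0}
    - {"x": -0.2, "y": -0.1, "z": 0.4, "ax": 0, "ay": 0, "az": 0}
    - {"x": -0.33, "y": -0.25, "z": 0.5, "ax": 0, "ay": 0, "az": 0}
    - {"x": -0.33, "y": -0.25, "z": 0.5, "ax": 0, "ay": 0, "az": 0}
    - {"x": -0.33, "y": -0.25, "z": 0.5, "ax": 0, "ay": 0, "az": 0}
    - {"x": -0.33, "y": -0.25, "z": 0.5, "ax": 0, "ay": 0, "az": 0}

```text
t: 45.9
ee_pos: [0.4854, -0.1893, 0.1467]
ee_rot: [[-0.0, 0.093, -0.996], [0.001, -0.996, -0.093], [-1.0, -0.001, 0.0]]
contact_force: [-0.5, 0.8, 0.1]
opening: 0.0855
```

```bash
python3 - <<'E'
from h import *
np.set_printoptions(precision=4,suppress=True)
s=bot.state(); print(s["t"],s["ee_pos"],s["contact_force"])
c,p=snap("wrist","w21.png"); im=np.array(c["frame"])[:,:,::-1]
for z in (.065,.067,.069,.072): reddots(c,p,(.5515,-.141),z)
sc=bot.read_camera("scene"); np.save("last_scene.npy",{"c":sc,"pose":None},allow_pickle=True)
u=w2px(sc,[.5515,-.18,.06])[0].astype(int); print(u)
a=cv2.resize(im[20:180,110:430],(795,398),interpolation=cv2.INTER_CUBIC)
b=cv2.resize(np.array(sc["frame"])[:,:,::-1][u[1]-38:u[1]+38,u[0]-60:u[0]+60],(300,190),interpolation=cv2.INTER_CUBIC)
o=np.zeros((595,795,3),np.uint8); o[:398]=a; o[403:593,:300]=b; cv2.imwrite("pics/fin.png",o)
E
```

```text
45.9 [ 0.4854 -0.1893  0.1467] [-0.5203  0.7621  0.0851]
[47 39] [[172.6596  83.3617]
 [226.5897 130.    ]] [[ 0.5692 -0.1187]
 [ 0.538  -0.1622]]
mid [ 0.5536 -0.1404] len 0.05354748585687757 heading 54.35389180198885
[47 39] [[172.6596  83.3617]
 [226.5897 130.    ]] [[ 0.5691 -0.1193]
 [ 0.5382 -0.1624]]
mid [ 0.5536 -0.1408] len 0.05307012659397001 heading 54.353891801988794
[47 39] [[172.6596  83.3617]
 [226.5897 130.    ]] [[ 0.569  -0.1199]
 [ 0.5383 -0.1626]]
mid [ 0.5536 -0.1412] len 0.05259276733106238 heading 54.35389180198882
[47 39] [[172.6596  83.3617]
 [226.5897 130.    ]] [[ 0.5688 -0.1207]
 [ 0.5385 -0.1629]]
mid [ 0.5536 -0.1418] len 0.05187672843670096 heading 54.353891801988816
[206 145]
```

View pics/fin.png

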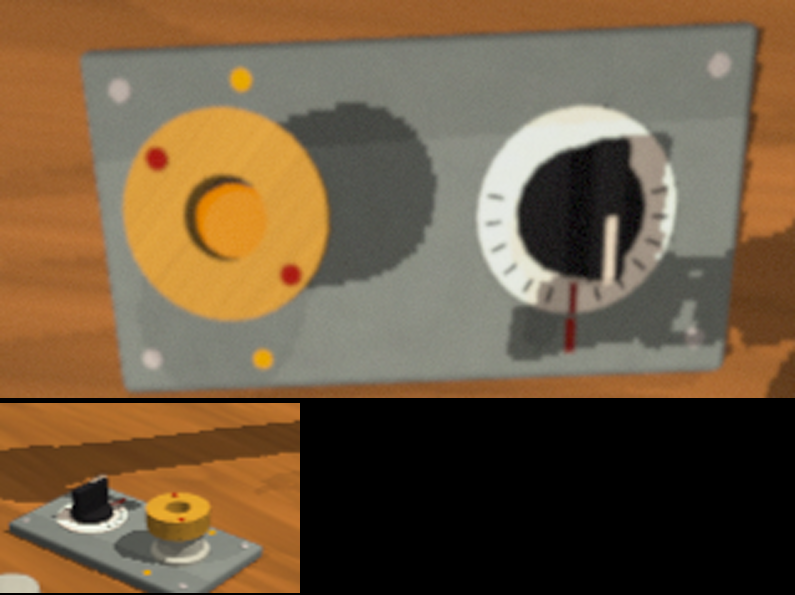

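The ring is level, and the dot spacing fits a top at 67 mm, which is fully home. It sits about 133° from the yellow dots and the pointer is still on zero. I'll check its centring and height in the scene view by numbers.

```bash
python3 - <<'E'
from h import *
np.set_printoptions(precision=4,suppress=True)
c,p=load("wrist")
W=lambda u,v,z: px2w(c,np.array([110+u*320/795,20+v*160/398]),z,p)[0][:2]
a,b=W(241,79,.014),W(263,359,.014); d=a-b; print("lamp",(a+b)/2,np.hypot(*d),np.degrees(np.arctan2(d[1],d[0])))
# ring outline from picture
w=np.array([W(u,v,.067) for u,v in((123,213),(329,217),(222,106),(232,321))]); print("ring extents",w,w.mean(0))
# two-view triangulation of the ring's red dots: wrist + scene
sc,_=load("scene"); im=np.array(sc["frame"]).astype(int)
m=((im[...,0]>90)&(im[...,1]<.4*im[...,0])&(im[...,2]<.4*im[...,0])).astype(np.uint8); m[:,:190]=0;m[:,245:]=0;m[:120]=0;m[170:]=0
n,_,st,ce=cv2.connectedComponentsWithStats(m); print([(ce[i],st[i,4]) for i in range(1,n)])
for z in(.064,.067,.070): print(z,w2px(sc,[[.5691,-.1193,z],[.5382,-.1624,z]]))
f=px2w(c,np.array([[172.66,83.36],[226.59,130]]),.067,p); print(f)
E
```

```text
lamp [ 0.5511 -0.1417] 0.10454947495220862 7.539044524997822
ring extents [[ 0.5519 -0.1093]
 [ 0.5566 -0.1736]
 [ 0.5855 -0.139 ]
 [ 0.5213 -0.1447]] [ 0.5538 -0.1416]
[(array([215., 143.]), np.int32(1)), (array([194., 146.]), np.int32(1)), (array([218., 153.]), np.int32(1))]
0.064 [[217.6261 154.0939]
 [215.0908 144.3273]]
0.067 [[217.5968 153.0148]
 [215.0587 143.2782]]
0.07 [[217.5674 151.9321]
 [215.0264 142.2257]]
[[ 0.5691 -0.1193  0.067 ]
 [ 0.5382 -0.1624  0.067 ]]
```

```bash
python3 -c "
from bench import bot
print(bot.close_job()); print(bot.state()['t'])"
```

```text
the job is handed in; nothing more can be done
None
the job is handed in; nothing more can be done
```

The lamp is reassembled and the job is handed in at about t = 46 s; the hand-in gave no verdict. I turned the focus knob to zero, then put in the lens, the single spacer I found on the bench and the amber filter. The brass ring went on last and I screwed it clockwise to its stop, where the moment rose to about 1 N·m at about 133–135° from the yellow dots.

**Last checks:**
- **Knob:** the pointer still reads at the zero mark. I measured it about 2° (0.035 rad) off, right after turning it.
- **Stack:** lens, spacer and filter were each seen lying flat and centred after they were dropped in. The filter still shows flat through the ring's hole.
- **Ring height:** the wrist and scene cameras agree on a ring top about 67 mm above the bench, so the lower edge is at 46 mm, fully home. The ring looks level.
- **Clearance:** the gripper is open and clear of the lamp. I did not touch the bowl, the wax tin or the spindle.

**One disagreement:** the wrist camera put the ring's centre about 2.5 mm off the barrel axis. The fit allows only about 1.5 mm of play, so part of that is probably calibration error. It is inside the 4 mm limit, so I left it.

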